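# Reload the wheel dresser and latch its guard

### The job

Reload the wheel dresser on the bench: take the worn dark stone out of its magazine and put it in the blue scrap bin, then load every white dressing stone into the magazine, one behind the other across the channel and flat on its floor, between the fixed stop and the sprung orange follower. Then push the clear sliding guard shut until its latch clicks and holds it, and last of all throw the green-balled start lever fully over. Leave the brown stone, the yellow oil bottle, the tin, the brush and the bin where they are.

Things in the scene. Friction and masses are not known exactly. Their poses are not given: they have to be found in the camera images.
- machine: wheel dresser, fixed maroon bed, 145 x 490 x 20 mm. Origin on the bench below the magazine's front stop; the channel runs along its +y at x = 0, floor at z = 20 mm; +x points away from the robot. Two stop lips (50 mm high) end at y = 0; behind them a wheel sunk in the bed (y -125 to -5, top z = 65). Side walls 8 mm high (tops z = 28), inner faces at x = -34 and 34, y = 0 to 140.
- first_place (a point): where the centre of the first white stone belongs: machine x = 0, y = 14, z = 40 mm; the next ones at y = 42, 70, 98. Stones go across the channel, long side along machine x, 40 mm side upright. Above z = 32 nothing stands within 65 mm of the channel's middle line for y = 0 to 130 but the follower (the guard too, once shut): room for fingers at the stones' ends.
- follower (a joint): orange spring follower, a plate 36 mm wide (x), 14 mm thick, z = 20 to 102 mm. Value (m): machine y of its face towards the stop, 0 to 0.135; the spring drives it to the stop with 3 N (at 0) to 5.7 N. It stands above loaded stones: a stone held with its underside at z = 70 mm can push it back along +y, then be lowered in front of it. At first it presses the worn stone.
- follower_face (a point): middle of the follower's face that looks at the stop, 61 mm above the bench
- guard (a joint): clear guard, yellow edges, sliding along machine y over the magazine. Value (m): 0 shut, 0.145 open (at the start). A spring pushes it open with 2.5 to 4.5 N. Shutting, its last 45 mm ride over a ratchet pawl (about 8 N in all), which snaps behind it under 0.005 and then holds it within 5 mm of shut; let go before, it springs open. The latch cannot be undone. Open it covers machine y = 129 to 269.
- guard_handle (a point): centre of the yellow grip block on top of the guard: 40 mm (machine x) by 16 mm (machine y) by 45 mm high, machine x = 0, z = 138 mm (from 115.5 to 160.5); its machine y is 0.090 + the guard's value. Moves with the guard; the machine's -y shuts it.
- start_lever (a joint): start lever near the machine's -y end: 0 at the start, leaning to the machine's -x (to the robot); 1.0 rad is thrown fully over to +x. Pivot at machine (-5, -170, 42) mm, axis along y, 80 mm from pivot to ball centre; friction holds it anywhere, about 1 N at the ball.
- start_lever_tip (a point): centre of the green ball, 26 mm diameter, at the lever's end, about 112 mm above the bench at both ends of its swing
- stub_mid (a point): centre of the worn dark grey stone, 60 mm (own x) by 18 mm (own y) by 40 mm high, 90 g; at the start it stands in the channel between stop and follower
- bin: open blue scrap bin, 150 x 130 x 55 mm high, walls 4 mm; origin at the centre of its underside
- brown_stone_mid (a point): centre of a brown stone of the same size as the white ones; not to be used or shifted
- stone1_mid (a point): centre of a white dressing stone, 60 mm (own x) by 28 mm (own y) by 40 mm high (own z), about 150 g, standing on the bench at the start; None if absent
- stone2_mid (a point): another white dressing stone, as stone1
- stone3_mid (a point): another white dressing stone, as stone1
- stone4_mid (a point): another white dressing stone, as stone1
- oil: yellow oil bottle, 60 mm diameter, 170 mm high, to be left alone; origin under its centre
- tin: tin, 72 mm diameter, 100 mm high, to be left alone; origin under its centre
- brush: brush lying flat, to be left alone
Mind the look-alikes: they are no part of the job. Leave any purple or turquoise look-alike of the part that bears stub_mid alone.

How it is judged:
On the way, in this order (a step that is already met when the one before it is completed fails the run):
1. the worn stone lies in the scrap bin (x of stub_mid in the frame of bin between -0.071 and 0.071 m and y of stub_mid in the frame of bin between -0.061 and 0.061 m and z of stub_mid in the frame of bin between 0 and 0.055 m), for 0.2 s.
2. every white stone present stands in the magazine, flat on its floor, across the channel, pressed by the follower (x of stone1_mid in the frame of machine between -0.007 and 0.007 m and y of stone1_mid in the frame of machine between 0.008 and 0.118 m and z of stone1_mid in the frame of machine between 0.036 and 0.044 m and angle between the x axis of each of stone1_mid, stone2_mid, stone3_mid, stone4_mid and the x axis of machine, either way round below 0.15 rad and y of each of stone1_mid, stone2_mid, stone3_mid, stone4_mid in the frame of follower_face below -0.008 m and x of stone2_mid in the frame of machine between -0.007 and 0.007 m and y of stone2_mid in the frame of machine between 0.008 and 0.118 m and z of stone2_mid in the frame of machine between 0.036 and 0.044 m and x of stone3_mid in the frame of machine between -0.007 and 0.007 m and y of stone3_mid in the frame of machine between 0.008 and 0.118 m and z of stone3_mid in the frame of machine between 0.036 and 0.044 m and x of stone4_mid in the frame of machine between -0.007 and 0.007 m and y of stone4_mid in the frame of machine between 0.008 and 0.118 m and z of stone4_mid in the frame of machine between 0.036 and 0.044 m and contact force between follower and anything else above 1 N), for 0.3 s.
3. the guard is shut and held by its latch, the fingers off it (value of joint guard below 0.006 m and contact force between the fingers and guard below 0.3 N), for 0.3 s.
4. the start lever is thrown over (value of joint start_lever above 0.8 rad), for 0.2 s.
At the end, for the whole second after the job is handed in: Worn stone in the bin; every white stone present in the channel, within 7 mm of its middle line, 0.15 rad of square and 4 mm of the floor, the follower pressing on the row; guard within 6 mm of shut on its latch; lever past 0.8 rad; stones at rest (all of step 1 and all of step 2 and value of joint guard below 0.006 m and value of joint start_lever above 0.8 rad and linear speed of each of stone1, stone2, stone3, stone4, stub below 0.02 m/s); the robot touches nothing.
It fails at once if the brown stone is shifted by more than 60 mm (distance of brown_stone_mid from where it was at the start of the episode above 0.06 m).
It fails at once if the oil bottle, the tin, the brush or the bin is shifted by more than 60 mm (distance of any of oil, tin, brush, bin from where it was at the start of the episode above 0.06 m).
Of stone1, stone2, stone3, stone4 only 3 to 4 are there at a start; the rules pass over those that are not, and their reading is None.
At some moment in a run one of stone1, stone2, stone3, stone4 may be knocked a few centimetres aside while the robot is not near it.
It also fails if it takes over 200 s, if anything falls off the work surface, if the arm or the gripper's body presses on something with over 40 N, if the wrist force passes 120 N, or if a joint passes its speed limit or range.

### The arm

A 6-joint arm with a two-finger parallel gripper is mounted at the origin on the work surface. World frame = base frame: x ahead of the robot, y to its left, z up, the work surface at z = 0. Lengths are in m, angles in rad, forces in N, time in s.
With the tool pointing down it reaches from about 0.325 to 0.85 m from the base axis. Payload 4.4 kg.
Tool frame: the origin (TCP) lies between the finger pads; the fingertips stand 22 mm ahead of it and the grasp point (between the pads) lies 3 mm ahead of it (manip.tips_ahead is the distance from the TCP to the fingertips, in m); z points along the fingers, y is the line along which they close (so a half turn about z gives the same grasp; the last joint's range is limited). The gripper opens to 94 mm and grips with 3 to 60 N. Pads are 16 mm wide; open, the fingers measure 119 mm over their backs; the gripper's body (75 mm by 177 mm) begins 78 mm behind the grasp point.
Start: joints at [1.091, 0.207, 1.542, -0, 1.393, -0.15], TCP at [0.186, 0.544, 0.227] pointing down, gripper open.
Joint ranges: [-2.73, 2.73], [-0.86, 2.22], [0.23, 2.46], [-1.11, 4.25], [0.08, 2.63], [-2.82, 2.82]. Speed limits (rad/s): [2.79, 2.79, 3.14, 3.14, 3.14, 3.14].

### API

Orientations are given as a rotation vector (axis times angle).
In Python, from cell import manip gives the robot as it stands.
- The arm moves only by the shell command python3 -m crank 'ROWS' [FORCE]. ROWS is JSON, one flat list of numbers, 5 for each row, row after row: the shift along the tool's x, y, z as a fraction of full scale, then the turn about the tool's z as a fraction of full scale, then the closure, from 0 (fully open) to 1 (shut). A call has 1 to 8 rows; each row shifts and turns the commanded pose from where the row before left it, along the tool's axes as they then stand; what a row does not reach is not made up. Full scale, the value 1, is 750 mm for a shift and 90 degrees for a turn. A row lasts 1/12 s, in which the tool goes at most 41.7 mm and 7.16 degrees, less where a joint would pass 70% of its speed; a pose out of reach is approached as far as the arm can. A call with a number of a shift or a turn outside -1 to 1 is refused whole. A call with a gripper value outside its range is refused whole. The fingers move at their own pace and stop on an object; FORCE is the grip in N (left out, the last holds). Time passes only in rows, so rows that do not move let the fingers close. It gives the time, the measured TCP pose, the force, the opening and the grip force at its end, in the units of the state.
- manip.get_state(): the state, without advancing time (a new reading comes with each control period).
- manip.read_camera(name): name is "scene" or "top"; returns the picture (400x640x3 uint8, red, green, blue); there is no depth.
- manip.calibration(name): a dict with "intrinsics" (3x3 intrinsics, pixels), "D" ([k1, k2, p1, p2, k3] as OpenCV has them; the pictures are not rectified), "eye" and "rotation" of the camera in the world. Camera axes: x right, y down, z forward; pixel columns grow to the right and rows downward; lengths in m; the calibration is good to about 2 mm. A picture is of the moment at which its call begins. calibration takes no time and is no camera call.
- manip.finish_job(): hands the job in; it is judged then, once.
The state is a dict: "clock": time; "joint_positions": joint angles; "joint_vel": joint speeds; "effort": joint torques, N m; "position": TCP position; "ee_rot": TCP orientation; "contact_force": force on the tool from outside, world axes, zero at the start; "moment": the same for the moment, N m; "finger_gap": finger opening in m; "gripper_force": force on a finger pad.
Only numpy, scipy, OpenCV 4.12 (cv2) and the standard library are available. Lean on these libraries where they do the work, as an engineer would, in place of code of your own. Each camera call takes 0.05 s, during which the arm holds its last target. There are 200 camera calls.

## Working session

There is one attempt and no reset: what is moved stays moved. The work goes in short steps, Python scripts to look and compute and a shell command to move; the robot and the scene stay as the last step left them, time stands still between calls to the robot, and variables do not carry over. Pictures are saved under pics/ and viewed, at most 14 in all, crops included, and the job is handed in when it is done.

```bash
ls; mkdir -p pics; python3 - <<'E'
from cell import manip
import cv2
for n in("scene","top"):
    cv2.imwrite(f"pics/{n}0.png",manip.read_camera(n)[:,:,::-1])
    c=manip.calibration(n);print(n,{k:(v.tolist() if hasattr(v,'tolist') else v) for k,v in c.items()})
print(manip.get_state())
E
```

```text
pics
scene {'intrinsics': [[434.6722450155816, 0.0, 317.2939662598379], [0.0, 434.6722450155816, 197.0250915082251], [0.0, 0.0, 1.0]], 'D': [0.02262519749217788, 0.0, 0.0, 0.0, 0.0], 'eye': [1.2075048359456808, -0.15137065031339558, 0.9274175823331412], 'rotation': [-1.938533284384331, -1.5853715332202871, 0.6029131644015169]}
top {'intrinsics': [[505.0427372154807, 0.0, 319.2850228453566], [0.0, 505.0427372154807, 202.38989933374106], [0.0, 0.0, 1.0]], 'D': [-0.08818794222350673, 0.0, 0.0, 0.0, 0.0], 'eye': [0.12984602629442826, -0.0018139826106411982, 1.7286328728657454], 'rotation': [-2.1447254376982747, 2.0542689756837875, -0.2270421423764953]}
{'clock': 0.1, 'joint_positions': array([ 1.09050505e+00,  2.07346991e-01,  1.54281600e+00, -1.27485135e-05,
        1.39351483e+00, -1.50468958e-01]), 'joint_vel': array([ 0.00069884, -0.00205899, -0.00197682,  0.00163051,  0.00071929,
        0.00033035]), 'effort': array([-6.81491620e-04, -3.71871829e+01, -2.82291842e+01,  7.00324005e-02,
        3.12215416e-02, -5.69883980e-05]), 'position': array([0.18590028, 0.54338353, 0.22639763]), 'ee_rot': array([-0.51563063, -3.09834331,  0.00311931]), 'contact_force': array([ 0.02088178, -0.05000871,  0.90818869]), 'moment': array([0.00787163, 0.05929715, 0.02313157]), 'gripper_force': 0.0, 'finger_gap': 0.09370596362058259}
```

View pics/top0.png

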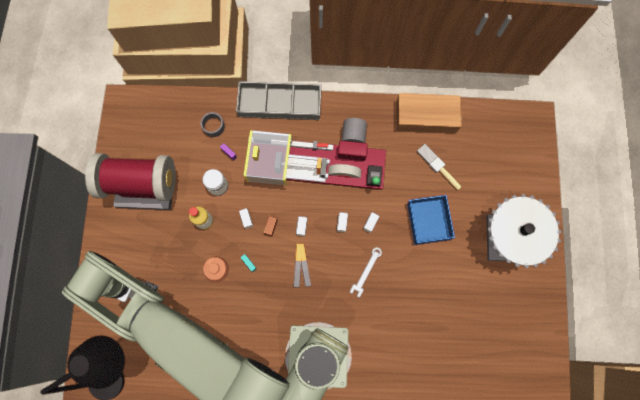

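View pics/scene0.png

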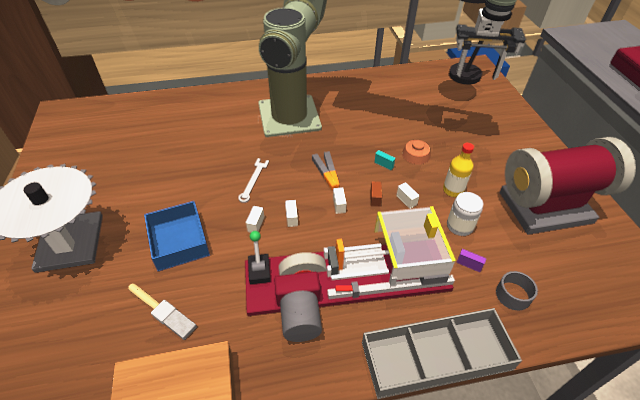

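The top view shows white stones at about (245,217), (302,226), (342,222) and (372,222), brown at (270,226), the bin at (431,220), and the machine around (315,163). The scene view confirms all of these.

```bash
cat > h.py <<'E'
from cell import manip
import cv2,numpy as np
from scipy.spatial.transform import Rotation as Rn
class Cam:
    def __init__(s,n):
        c=manip.calibration(n);s.K=np.array(c["intrinsics"]);s.D=np.array(c["D"]);s.e=np.array(c["eye"])
        r=np.array(c["rotation"]);s.R=Rn.from_rotvec(r).as_matrix() if r.ndim==1 else r
    def pt(s,uv,z):   # pixels -> world on plane z
        u=cv2.undistortPoints(np.array(uv,float).reshape(-1,1,2),s.K,s.D)[:,0]
        d=np.c_[u,np.ones(len(u))]@s.R.T
        return s.e+d*((z-s.e[2])/d[:,2])[:,None]
    def px(s,P):
        r=s.R.T;return cv2.projectPoints(np.array(P,float).reshape(-1,3),cv2.Rodrigues(r)[0],-r@s.e,s.K,s.D)[0][:,0]
def yaw_err(R,lx):  # angle (deg) to turn about tool z so tool y is along world angle lx (rad), mod 180
    a=np.arctan2(R[1,1],R[0,1]); d=(a-lx+np.pi/2)%np.pi-np.pi/2  # tool z down: + turn lowers world angle
    return np.degrees(d)
def go(x,y,z,ang=None):  # print needed shift in tool axes (fraction of full) from current state
    s=manip.get_state();R=Rn.from_rotvec(s["ee_rot"]).as_matrix()
    d=R.T@(np.array([x,y,z])-s["position"])
    if ang is None: t=0
    else:t=yaw_err(R,ang)
    # after-turn axes
    R2=R@Rn.from_euler('z',t,degrees=True).as_matrix()
    d2=R2.T@(np.array([x,y,z])-s["position"])
    print("now",s["position"].round(4),"toolyaw",round(np.degrees(np.arctan2(R[1,1],R[0,1])),2),"tilt",R[:,2].round(4),"j6",round(s["joint_positions"][5],3),"t",round(s["clock"],1),"gap",round(s["finger_gap"],4),"F",np.round(s["contact_force"],1))
    print("shift frac now-axes",(d/.75).round(4),"turn frac",round(t/90,4),"| after turn axes",(d2/.75).round(4))
E
python3 - <<'E'
from h import *
for n,(a,b,c,d) in {"top":(190,110,400,260),"scene":(220,170,480,320)}.items():
    im=cv2.imread(f"pics/{n}0.png")[b:d,a:c]
    cv2.imwrite(f"pics/{n}crop.png",cv2.resize(im,None,fx=3 if n=="scene" else 3.8,fy=3 if n=="scene" else 3.8,interpolation=cv2.INTER_CUBIC))
T=Cam("top");S=Cam("scene")
for n,C in(("top",T),("scene",S)):
    im=cv2.imread(f"pics/{n}0.png");h=cv2.cvtColor(im,cv2.COLOR_BGR2HSV)
    for nm,m,z,mn in(("white",(h[...,1]<50)&(h[...,2]>130),.04,60),("brown",(h[...,0]<12)&(h[...,1]>140)&(h[...,2]>60),.04,60),("orange",(h[...,0]>8)&(h[...,0]<20)&(h[...,1]>190)&(h[...,2]>180),.1,10),("yellow",(h[...,0]>22)&(h[...,0]<34)&(h[...,1]>150)&(h[...,2]>120),.16,10),("green",(h[...,0]>45)&(h[...,0]<75)&(h[...,1]>120)&(h[...,2]>70),.112,10),("blue",(h[...,0]>98)&(h[...,0]<118)&(h[...,1]>150),.055,200),("maroon",((h[...,0]>165)|(h[...,0]<5))&(h[...,1]>150)&(h[...,2]>40),.02,100)):
        for c in cv2.findContours(m.astype(np.uint8)*255,cv2.RETR_EXTERNAL,cv2.CHAIN_APPROX_NONE)[0]:
            A=cv2.contourArea(c);r=cv2.minAreaRect(c)
            p=C.pt([r[0]],z)[0]
            if A>mn and .25<p[0]<.9 and abs(p[1])<.5:print(n,nm,A,np.round(r[0],1),np.round(r[1],1),round(r[2],1),p.round(4))
E
```

```text
top white 213.5 [301.1 273.5] [24.5 16.2] 85.2 [0.2677 0.0698 0.04  ]
top white 307.0 [366.8 271.3] [11.9 52.6] 29.4 [ 0.284  -0.1487  0.04  ]
top white 151.5 [301.1 225.5] [ 9.5 18.8] 8.1 [0.4295 0.0778 0.04  ]
top white 144.0 [371.  221.5] [ 8.9 18.8] 28.6 [ 0.4535 -0.1589  0.04  ]
top white 144.0 [341.9 221.4] [ 9.1 18.9] 7.1 [ 0.4498 -0.0599  0.04  ]
top white 149.5 [245.2 217.6] [18.3  9.5] 71.6 [0.4486 0.2701 0.04  ]
top white 326.5 [212.5 179. ] [20.5 20.5] 45.0 [0.5802 0.3949 0.04  ]
top white 984.0 [323.  169.8] [72.9 23.9] 6.3 [0.6294 0.0118 0.04  ]
top white 295.5 [430.5 157.5] [29.7 11.3] 45.0 [ 0.6909 -0.3637  0.04  ]
top white 106.5 [303.5 143.7] [25.3  6.4] 2.3 [0.7223 0.0846 0.04  ]
top white 1587.0 [267.1 154.9] [36.2 47.4] 7.9 [0.6757 0.2103 0.04  ]
top white 268.0 [354.8 128.4] [14.9 21.1] 8.7 [ 0.7876 -0.0946  0.04  ]
top white 39663.0 [437.5 181.5] [363. 403.] 90.0 [ 0.6046 -0.3876  0.04  ]
top brown 248.5 [206.2 268.3] [35.4 55.5] 87.5 [0.2701 0.3887 0.04  ]
top brown 61.5 [193.3 262.4] [22.5 20. ] 34.7 [0.2878 0.434  0.04  ]
top brown 69.5 [269.8 224.8] [14.3 2
[... 1650 characters left out ...]
 [18.9  5.2] 73.3 [0.2899 0.0764 0.04  ]
scene brown 148401.5 [313. 237.] [333.5 651.2] 85.1 [ 0.5572 -0.025   0.04  ]
scene orange 33.5 [340.5 260. ] [14.  3.] 90.0 [0.6768 0.0151 0.1   ]
scene orange 24.5 [329.5 182. ] [18.   7.2] 33.7 [0.4324 0.0444 0.1   ]
scene yellow 153.0 [386.6 239.6] [57.9  3.8] 72.8 [0.6836 0.1143 0.16  ]
scene yellow 222.5 [439.6 234.2] [59.5  9. ] 67.1 [0.6923 0.2334 0.16  ]
scene yellow 194.0 [461.8 164.3] [20.6 12.7] 15.3 [0.4936 0.3742 0.16  ]
scene green 69.0 [254.5 235.5] [9. 9.] 90.0 [ 0.5787 -0.1682  0.112 ]
scene blue 2915.0 [174.9 235.9] [57.3 55.7] 75.1 [ 0.497  -0.3632  0.055 ]
scene maroon 3431.5 [346.9 275.9] [ 55.4 208.2] 83.4 [0.6729 0.0357 0.02  ]
```

View pics/topcrop.png

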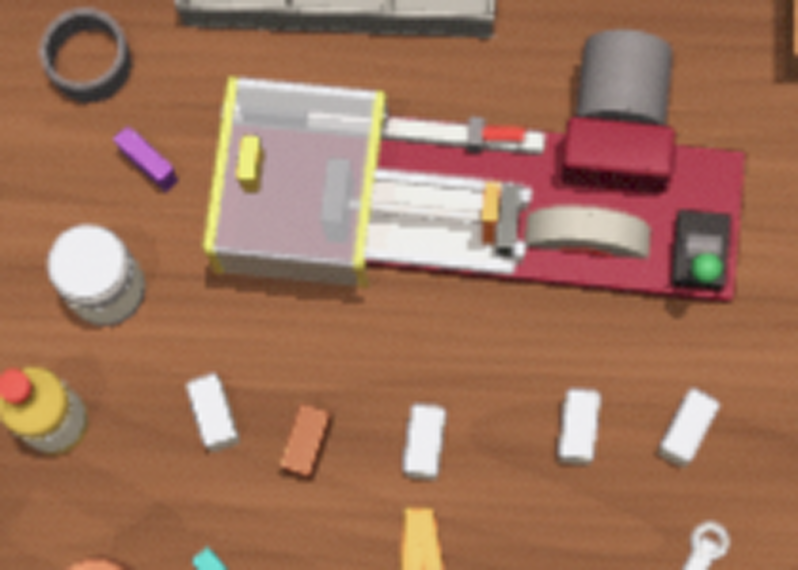

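View pics/scenecrop.png

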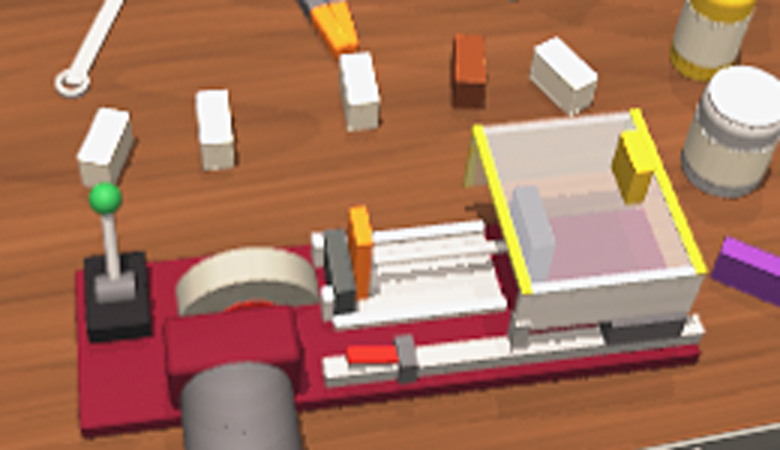

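The zoomed crops show the stub as a dark slab at top crop (508,220), the follower at (490,212), the green ball at (707,265) and the handle at (249,160). The bed's −y corners are at (745,150) and (733,299).

```bash
python3 - <<'E'
from h import *
T=Cam("top");S=Cam("scene")
t=lambda *p:np.array(p)/3.8+[189.6,109.6]
s=lambda *p:np.array(p)/3+[219.7,169.7]
def pr(n,a,b,z):
    A=T.pt([t(*a)],z)[0] if a else None;B=S.pt([s(*b)],z)[0] if b else None
    print(n,None if A is None else A.round(4),None if B is None else B.round(4))
pr("bed +x-y",(745,150),(82,433),.02);pr("bed -x-y",(733,299),(78,268),.02);pr("bed +x+y",None,(702,362),.02)
pr("handle top",(249,147),(641,143),.1605);pr("follower top",(491,187),(358,209),.102);pr("ball",(707,265),(106,198),.112)
pr("stub top",(509,217),(338,240),.06);pr("wall end -x(z.028)",(517,270),None,.028);pr("wall +x end",(530,193),(327,322),.028)
# triangulate ball, handle
def tri(a,b):
    P=[];
    for C,q in((T,t(*a)),(S,s(*b))):
        d=C.pt([q],0)[0]-C.e;d/=np.linalg.norm(d);P.append((C.e,d))
    M=sum(np.eye(3)-np.outer(d,d) for e,d in P);v=sum((np.eye(3)-np.outer(d,d))@e for e,d in P);return np.linalg.solve(M,v).round(4)
print(tri((707,265),(106,198)),tri((249,147),(641,143)))
# stone angles: rect corners on z=.04
for n,C in(("top",T),("scene",S)):
    im=cv2.imread(f"pics/{n}0.png");h=cv2.cvtColor(im,cv2.COLOR_BGR2HSV)
    print(n,[ (q,h[int(v[1]),int(v[0])].tolist()) for q,v in (("top face",(302,224)),("w",(342,221)))] if n=="top" else "")
    m=((h[...,1]<50)&(h[...,2]>(180 if n=="scene" else 180))).astype(np.uint8)*255
    for c in cv2.findContours(m,cv2.RETR_EXTERNAL,cv2.CHAIN_APPROX_NONE)[0]:
        r=cv2.minAreaRect(c);p=C.pt([r[0]],.04)[0]
        if 60<cv2.contourArea(c)<260 and .4<p[0]<.5:
            q=C.pt(cv2.boxPoints(r),.04)[:,:2];e=q[1]-q[0];f=q[2]-q[1];L=e if np.hypot(*e)>np.hypot(*f) else f
            M=cv2.moments(c);cc=C.pt([[M["m10"]/M["m00"],M["m01"]/M["m00"]]],.04)[0]
            print(n,p[:2].round(4),cc[:2].round(4),"len",np.hypot(*e).round(3),np.hypot(*f).round(3),"ang",round(np.degrees(np.arctan2(L[1],L[0]))%180,1))
# bin corners
im=cv2.imread("pics/top0.png");h=cv2.cvtColor(im,cv2.COLOR_BGR2HSV);m=((h[...,0]>98)&(h[...,0]<118)&(h[...,1]>120)).astype(np.uint8)
for c in cv2.findContours(m,cv2.RETR_EXTERNAL,cv2.CHAIN_APPROX_NONE)[0]:
    if cv2.contourArea(c)>300: r=cv2.minAreaRect(c);print("bin",T.pt([r[0]],.055)[0].round(3),T.pt(cv2.boxPoints(r),.055).round(3).tolist())
E
```

```text
bed +x-y [ 0.7218 -0.2077  0.02  ] [ 0.7248 -0.2097  0.02  ]
bed -x-y [ 0.5771 -0.1985  0.02  ] [ 0.5762 -0.1991  0.02  ]
bed +x+y None [0.7602 0.2723 0.02  ]
handle top [0.6577 0.2359 0.1605] [0.6447 0.2377 0.1605]
follower top [0.649  0.0271 0.102 ] [0.6213 0.0249 0.102 ]
ball [ 0.5827 -0.1647  0.112 ] [ 0.5795 -0.167   0.112 ]
stub top [0.6346 0.0103 0.06  ] [0.6184 0.0108 0.06  ]
wall end -x(z.028) [0.5939 0.0011 0.028 ] None
wall +x end [ 0.6683 -0.0079  0.028 ] [ 0.6721 -0.0094  0.028 ]
[ 0.5818 -0.1657  0.1148] [0.6533 0.233  0.1721]
top [('top face', [130, 3, 241]), ('w', [130, 3, 240])]
top [0.4303 0.0773] [0.431  0.0774] len 0.06 0.029 ang 176.8
top [ 0.4542 -0.1592] [ 0.4546 -0.1602] len 0.061 0.029 ang 155.3
top [ 0.451  -0.0613] [ 0.4513 -0.0612] len 0.061 0.029 ang 175.8
top [0.4501 0.271 ] [0.4501 0.271 ] len 0.029 0.061 ang 20.9
scene 
scene [ 0.4551 -0.1632] [ 0.4555 -0.1634] len 0.067 0.03 ang 155.2
scene [ 0.4523 -0.0648] [ 0.4524 -0.0651] len 0.03 0.062 ang 174.2
scene [0.4325 0.0734] [0.4331 0.0731] len 0.03 0.063 ang 173.7
scene [0.4514 0.2672] [0.4521 0.2666] len 0.031 0.067 ang 18.8
bin [ 0.467 -0.359  0.055] [[0.528, -0.28, 0.055], [0.557, -0.415, 0.055], [0.407, -0.438, 0.055], [0.379, -0.305, 0.055]]
```

```bash
cat >> h.py <<'E'
O=np.array([.636,.001]);YAW=-4.0
def mw(x,y):
    a=np.radians(YAW);return O+np.array([[np.cos(a),-np.sin(a)],[np.sin(a),np.cos(a)]])@np.array([x,y])
def wm(p):
    a=np.radians(YAW);return np.array([[np.cos(a),np.sin(a)],[-np.sin(a),np.cos(a)]])@(np.array(p)[:2]-O)
def gm(x,y,z):go(*mw(x,y),z,np.radians(YAW));print("machine xy now",(wm(manip.get_state()["position"])*1000).round(1))
E
python3 -c "
from h import *
gm(0,.013,.23)
T=Cam('top');S=Cam('scene');print('oil',T.pt([[193.5,211]],.17),S.pt([[467,148]],.17))"
```

```text
now [0.1859 0.5434 0.2264] toolyaw 71.1 tilt [-0.001  -0.0019 -1.    ] j6 -0.15 t 0.1 gap 0.0937 F [ 0.  -0.1  0.9]
shift frac now-axes [-0.7975 -0.4731 -0.0041] turn frac 0.8345 | after turn axes [-0.6622  0.6491 -0.0041]
machine xy now [-486.8  509.7]
oil [[0.43810303 0.41558622 0.17      ]] [[0.44802399 0.40640812 0.17      ]]
```

```bash
python3 -m crank '[0,0,0,0.076,0, 0,0,0,0.076,0, 0,0,0,0.076,0, 0,0,0,0.076,0, 0,0,0,0.076,0, 0,0,0,0.076,0, 0,0,0,0.076,0, 0,0,0,0.076,0]' 40; python3 -m crank '[0,0,0,0.076,0, 0,0,0,0.076,0, 0,0,0,0.074,0, -0.036,0.036,0,0,0, -0.036,0.036,0,0,0, -0.036,0.036,0,0,0, -0.036,0.036,0,0,0, -0.036,0.036,0,0,0]'; python3 -c "
from h import *
gm(0,.013,.2)"
```

```text
clock: 0.77
position: [0.186, 0.5436, 0.2267]
ee_rot: [1.889, 2.51, -0.002]
contact_force: [0.3, -0.5, 0.3]
finger_gap: 0.0941
gripper_force: 0.0
clock: 1.43
position: [0.312, 0.3984, 0.2269]
ee_rot: [2.296, 2.144, -0.001]
contact_force: [0.8, 0.7, -0.0]
finger_gap: 0.0944
gripper_force: 0.0
now [0.312  0.3984 0.2269] toolyaw -3.91 tilt [-6.e-04 -7.e-04 -1.e+00] j6 0.804 t 1.4 gap 0.0944 F [ 0.8  0.7 -0. ]
shift frac now-axes [-0.4818  0.4672  0.036 ] turn frac 0.001 | after turn axes [-0.4811  0.4679  0.036 ]
machine xy now [-350.9  373.8]
```

```bash
python3 -m crank '[-0.037,0.036,0,0,0, -0.037,0.036,0,0,0, -0.037,0.036,0,0,0, -0.037,0.036,0,0,0, -0.037,0.036,0,0,0, -0.037,0.036,0,0,0, -0.037,0.036,0,0,0, -0.037,0.036,0,0,0]'; python3 -m crank '[-0.037,0.036,0,0,0, -0.037,0.036,0,0,0, -0.037,0.036,0,0,0, -0.037,0.036,0,0,0, -0.037,0.036,0,0,0, 0,0,0.03,0,0, 0,0,0,0,0]'; python3 - <<'E'
from h import *
gm(0,.013,.16)
for n in("top","scene"):cv2.imwrite(f"pics/{n}1.png",manip.read_camera(n)[:,:,::-1])
im=cv2.imread("pics/scene1.png")[170:320,220:480];cv2.imwrite("pics/s1c.png",cv2.resize(im,None,fx=3,fy=3,interpolation=cv2.INTER_CUBIC))
E
```

```text
clock: 2.1
position: [0.5123, 0.1619, 0.227]
ee_rot: [-2.297, -2.143, 0.001]
contact_force: [0.3, 0.6, 0.8]
finger_gap: 0.0944
gripper_force: 0.0
clock: 2.68
position: [0.6353, 0.014, 0.2002]
ee_rot: [-2.296, -2.135, 0.008]
contact_force: [-1.5, 1.2, -0.3]
finger_gap: 0.094
gripper_force: 0.0
now [0.6353 0.014  0.2002] toolyaw -4.15 tilt [-7.7e-03  9.0e-04 -1.0e+00] j6 -0.042 t 2.7 gap 0.094 F [-1.5  1.2 -0.3]
shift frac now-axes [0.0002 0.0026 0.0536] turn frac -0.0017 | after turn axes [0.0001 0.0026 0.0536]
machine xy now [-1.6 12.9]
```

View pics/s1c.png

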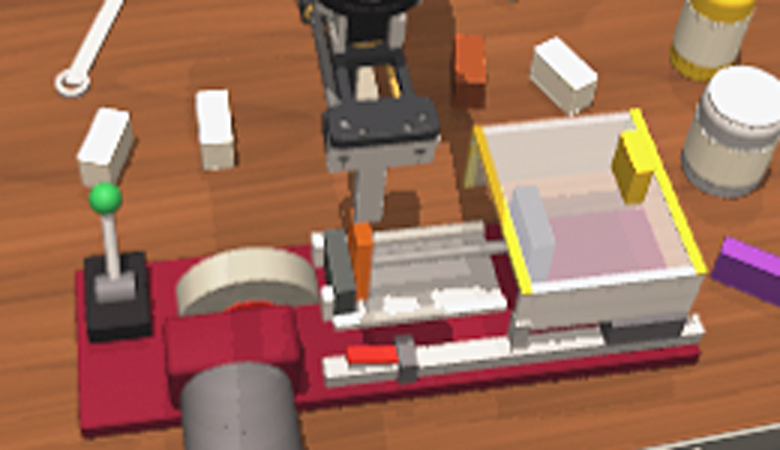

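The gripper hangs over the channel; the stub (crop ~(340,270)) sits between the stop lips and the orange follower.

```bash
python3 -m crank '[0,0.002,0.032,0,0, 0,0,0.032,0,0, 0,0,0.032,0,0, 0,0,0.032,0,0, 0,0,0,0,0]'; python3 - <<'E'
from h import *
gm(0,.013,.057)
for n in("top","scene"):cv2.imwrite(f"pics/{n}2.png",manip.read_camera(n)[:,:,::-1])
a=cv2.resize(cv2.imread("pics/scene2.png")[220:300,300:420],None,fx=5,fy=5,interpolation=cv2.INTER_CUBIC)
cv2.imwrite("pics/s2c.png",a)
E
```

```text
clock: 3.2
position: [0.6337, 0.0178, 0.1043]
ee_rot: [-2.289, -2.141, 0.01]
contact_force: [-0.7, 0.1, -1.0]
finger_gap: 0.0943
gripper_force: 0.0
now [0.6337 0.0178 0.1043] toolyaw -3.84 tilt [-0.01    0.0012 -0.9999] j6 -0.042 t 3.2 gap 0.0943 F [-0.7  0.1 -1. ]
shift frac now-axes [-0.0048  0.0052  0.063 ] turn frac 0.0018 | after turn axes [-0.0048  0.0052  0.063 ]
machine xy now [-3.4 16.6]
```

View pics/s2c.png

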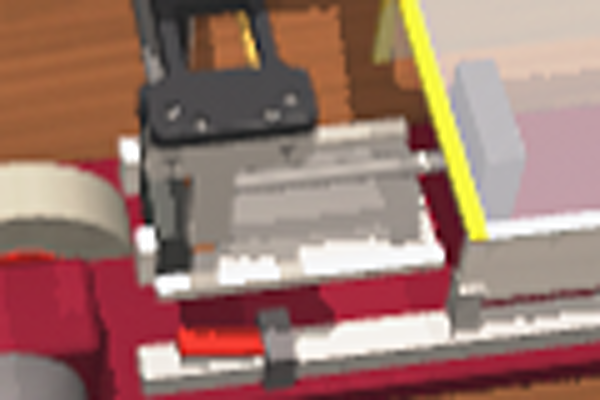

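Gripper is right above the stub, 3–4 mm off; I correct and descend.

```bash
python3 -m crank '[-0.0048,0.0052,0.01,0,0, 0,0,0.018,0,0, 0,0,0.018,0,0, 0,0,0.016,0,0, 0,0,0,0,0]'; python3 -c "
from h import *
gm(0,.013,.057)"
```

```text
clock: 3.72
position: [0.6391, 0.0122, 0.0585]
ee_rot: [-2.293, -2.14, 0.007]
contact_force: [-0.7, 0.1, -1.4]
finger_gap: 0.0939
gripper_force: 0.0
now [0.6391 0.0122 0.0585] toolyaw -3.97 tilt [-6.8e-03  8.0e-04 -1.0e+00] j6 -0.047 t 3.7 gap 0.0939 F [-0.7  0.1 -1.4]
shift frac now-axes [ 0.0022 -0.0031  0.002 ] turn frac 0.0004 | after turn axes [ 0.0022 -0.0031  0.002 ]
machine xy now [ 2.3 11.4]
```

Close on the stub and lift, checking grip.

```bash
python3 -m crank '[0.0015,-0.003,0.001,0,0, 0,0,0,0,1, 0,0,0,0,1, 0,0,0,0,1, 0,0,0,0,1, 0,0,0,0,1, 0,0,0,0,1]' 40; python3 -c "
from h import *
gm(0,.013,.17)"
```

```text
clock: 4.3
position: [0.6367, 0.0135, 0.0618]
ee_rot: [-2.292, -2.14, 0.008]
contact_force: [-8.3, 0.2, 6.6]
finger_gap: 0.0597
gripper_force: 40.0
now [0.6367 0.0135 0.0618] toolyaw -3.93 tilt [-7.7e-03  4.0e-04 -1.0e+00] j6 -0.045 t 4.3 gap 0.0597 F [-8.3  0.2  6.6]
shift frac now-axes [ 0.0006 -0.0009 -0.1443] turn frac 0.0008 | after turn axes [ 0.0006 -0.0009 -0.1443]
machine xy now [-0.1 12.5]
```

```bash
python3 -m crank '[0,0,-0.02,0,1, 0,0,-0.025,0,1, 0,0,-0.03,0,1, 0,0,-0.03,0,1, 0,0,-0.04,0,1, 0,0,-0.03,0,1, 0,0,0,0,1]'; python3 -c "
from h import *
s=manip.get_state();print(wm(s['position']))
go(.467,-.357,.18,np.radians(-12))"
```

```text
clock: 4.88
position: [0.6437, 0.0128, 0.1997]
ee_rot: [2.29, 2.137, 0.012]
contact_force: [0.4, -0.1, 0.1]
finger_gap: 0.0596
gripper_force: 40.0
[0.00688769 0.01229548]
now [0.6437 0.0128 0.1997] toolyaw -3.96 tilt [ 0.012  -0.0013 -0.9999] j6 -0.045 t 4.9 gap 0.0596 F [ 0.4 -0.1  0.1]
shift frac now-axes [-0.5081 -0.2013  0.0241] turn frac 0.0893 | after turn axes [-0.5313 -0.1283  0.0241]
```

```bash
python3 -m crank '[-0.05,-0.02,0,0,1, -0.05,-0.02,0,0,1, -0.05,-0.02,0,0,1, -0.05,-0.02,0,0,1, -0.05,-0.02,0,0,1, -0.05,-0.02,0,0,1, -0.05,-0.02,0,0,1, -0.05,-0.02,0,0,1]'; python3 -m crank '[-0.05,-0.02,0,0,1, -0.05,-0.02,0,0,1, 0,0,0.03,0,1, 0,0,0.05,0,1, 0,0,0.04,0,1, 0,0,0,0,1]';  python3 -c "
from h import *
go(.467,-.357,.062)"
```

```text
clock: 5.55
position: [0.4977, -0.2788, 0.1914]
ee_rot: [-2.295, -2.142, 0.0]
contact_force: [1.3, -0.1, -0.9]
finger_gap: 0.0597
gripper_force: 40.0
clock: 6.05
position: [0.4591, -0.3462, 0.0945]
ee_rot: [-2.286, -2.131, 0.001]
contact_force: [-1.5, 1.0, -1.8]
finger_gap: 0.0595
gripper_force: 40.0
now [ 0.4591 -0.3462  0.0945] toolyaw -4.02 tilt [-0.0113  0.0115 -0.9999] j6 -0.726 t 6.0 gap 0.0595 F [-1.5  1.  -1.8]
shift frac now-axes [-0.0141  0.0121  0.043 ] turn frac 0.0 | after turn axes [-0.0141  0.0121  0.043 ]
```

```bash
python3 -m crank '[-0.007,0.006,0.02,0,1, -0.007,0.006,0.02,0,1, 0,0,0,0,1, 0,0,0,0,0.2, 0,0,0,0,0.2, 0,0,0,0,0.2, 0,0,-0.03,0,0.2, 0,0,-0.04,0,0.2]'; python3 -m crank '[0,0,-0.04,0,0.2, 0.04,0,-0.04,0,0.2, 0.05,0,0,0,0, 0.05,0,0,0,0]'; python3 - <<'E'
from h import *
cv2.imwrite("pics/top3.png",manip.read_camera("top")[:,:,::-1])
a=cv2.imread("pics/top3.png")[130:260,340:480];cv2.imwrite("pics/t3c.png",cv2.resize(a,None,fx=4,fy=4))
go(.4545,-.161,.12,np.radians(155.2))
E
```

```text
clock: 6.72
position: [0.4709, -0.3597, 0.1241]
ee_rot: [-2.292, -2.14, 0.0]
contact_force: [-0.4, 0.4, 0.1]
finger_gap: 0.0757
gripper_force: 0.0
clock: 7.05
position: [0.4817, -0.2583, 0.1897]
ee_rot: [2.292, 2.135, 0.003]
contact_force: [1.0, 1.2, 0.4]
finger_gap: 0.0854
gripper_force: 0.0
now [ 0.4807 -0.2501  0.1876] toolyaw -3.78 tilt [ 0.0034  0.0035 -1.    ] j6 -0.578 t 7.1 gap 0.0891 F [-1.3  5.2 -0.7]
shift frac now-axes [ 0.1159 -0.043   0.0904] turn frac 0.2335 | after turn axes [ 0.0927 -0.0817  0.0904]
```

View pics/t3c.png

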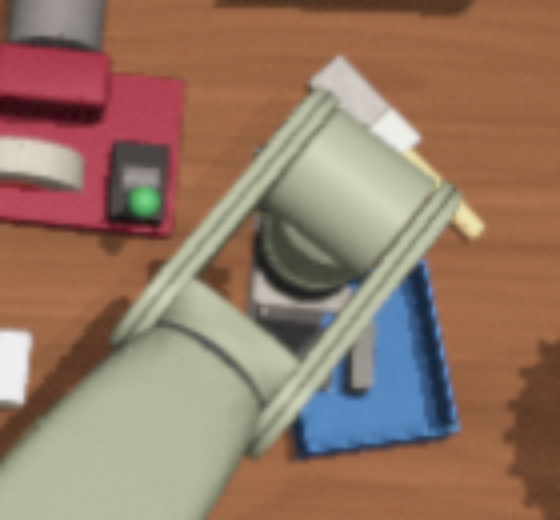

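The dark stub lies in the bin, at crop (360,360). Next is the rightmost white stone.

```bash
python3 -m crank '[0.03,-0.01,0.02,0.078,0, 0.03,-0.02,0.02,0.078,0, 0.03,-0.02,0.02,0.077,0, 0.01,-0.02,0,0,0, 0,0,0,0,0, 0,0,0,0,0]'; cat >> h.py <<'E'
def stones(n):
    C=Cam(n);im=manip.read_camera(n)[:,:,::-1];h=cv2.cvtColor(im,cv2.COLOR_BGR2HSV)
    for c in cv2.findContours(((h[...,1]<50)&(h[...,2]>180)).astype(np.uint8),cv2.RETR_EXTERNAL,cv2.CHAIN_APPROX_NONE)[0]:
        r=cv2.minAreaRect(c);p=C.pt([r[0]],.04)[0]
        if 60<cv2.contourArea(c)<260 and .36<p[0]<.53 and abs(p[1])<.35:
            q=C.pt(cv2.boxPoints(r),.04)[:,:2];e=q[1]-q[0];f=q[2]-q[1];L=e if np.hypot(*e)>np.hypot(*f) else f
            print(n,p[:2].round(4),"len",np.hypot(*e).round(3),np.hypot(*f).round(3),"ang",round(np.degrees(np.arctan2(L[1],L[0]))%180,1))
E
python3 -c "
from h import *
go(.4545,-.161,.037,np.radians(155.2));stones('scene')"
```

```text
clock: 7.6
position: [0.446, -0.1702, 0.1409]
ee_rot: [2.645, 1.691, 0.001]
contact_force: [-0.4, -0.8, 0.0]
finger_gap: 0.0942
gripper_force: 0.0
now [ 0.446  -0.1702  0.1409] toolyaw -24.83 tilt [ 0.0018 -0.0014 -1.    ] j6 -0.113 t 7.6 gap 0.0942 F [-0.4 -0.8  0. ]
shift frac now-axes [0.0159 0.0049 0.1386] turn frac -0.0003 | after turn axes [0.0159 0.0049 0.1386]
scene [ 0.461 -0.065] len 0.027 0.046 ang 176.5
scene [0.4329 0.0733] len 0.03 0.063 ang 173.7
scene [0.4514 0.2672] len 0.031 0.067 ang 18.8
scene [ 0.3615 -0.1715] len 0.083 0.021 ang 161.0
```

```bash
python3 -m crank '[0.016,0.005,0.03,0,0, 0,0,0.04,0,0, 0,0,0.035,0,0, 0,0,0.02,0,0, 0,0,0,0,0, 0,0,0,0,0]'; python3 -c "
from h import *
go(.4545,-.161,.037,np.radians(155.2))"
```

```text
clock: 8.15
position: [0.4548, -0.1621, 0.0463]
ee_rot: [2.649, 1.688, -0.0]
contact_force: [-0.1, 0.2, 0.5]
finger_gap: 0.0941
gripper_force: 0.0
now [ 0.4548 -0.1621  0.0463] toolyaw -24.98 tilt [ 1.e-04 -2.e-04 -1.e+00] j6 -0.086 t 8.2 gap 0.0941 F [-0.1  0.2  0.5]
shift frac now-axes [ 0.0012 -0.0009  0.0124] turn frac -0.0019 | after turn axes [ 0.0012 -0.0009  0.0124]
```

```bash
python3 -m crank '[0.001,-0.001,0.0125,0,0, 0,0,0,0,0, 0,0,0,0,1, 0,0,0,0,1, 0,0,0,0,1, 0,0,0,0,1, 0,0,0,0,1]' 40; python3 -m crank '[0,0,-0.03,0,1, 0,0,-0.04,0,1, 0,0,-0.04,0,1, 0,0,-0.04,-0.078,1, 0,0,0,-0.078,1, 0,0,0,-0.077,1, 0,0,0,0,1]'; python3 -c "
from h import *
gm(0,-.03,.135)"
```

```text
clock: 8.73
position: [0.454, -0.1601, 0.0371]
ee_rot: [2.648, 1.689, 0.001]
contact_force: [-0.7, 0.6, 0.2]
finger_gap: 0.0642
gripper_force: 0.0
clock: 9.32
position: [0.4537, -0.16, 0.1498]
ee_rot: [2.294, 2.145, 0.0]
contact_force: [-0.7, -0.0, -2.2]
finger_gap: 0.0597
gripper_force: 40.0
now [ 0.4537 -0.16    0.1498] toolyaw -3.84 tilt [ 6.e-04 -4.e-04 -1.e+00] j6 -0.452 t 9.3 gap 0.0597 F [-0.7 -0.  -2.2]
shift frac now-axes [0.1905 0.228  0.0197] turn frac 0.0017 | after turn axes [0.1911 0.2275 0.0197]
machine xy now [-170.6 -173.3]
```

```bash
python3 - <<'E'
from h import *
im=manip.read_camera("scene")[:,:,::-1];S=Cam("scene")
p=manip.get_state()["position"]
for dz in (.003,-.022,-.037,-.057): print(dz,S.px([p+[0.03,0,dz]]).round(1))
cv2.imwrite("pics/s4c.png",cv2.resize(im[130:260,190:330],None,fx=4,fy=4,interpolation=cv2.INTER_CUBIC))
E
```

```text
0.003 [[252.1 193.8]]
-0.022 [[253.2 200.7]]
-0.037 [[253.8 204.7]]
-0.057 [[254.6 209.9]]
```

View pics/s4c.png

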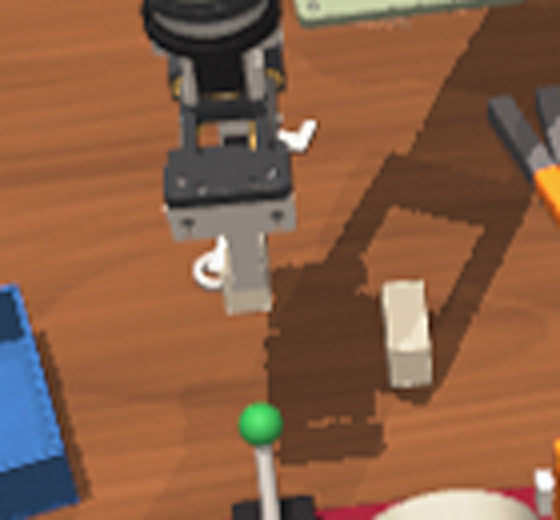

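The stone is well held, with its underside about 40 mm below the TCP (finger tip near crop (247,305)).

```bash
python3 -m crank '[0.032,0.038,0,0,1, 0.032,0.038,0,0,1, 0.032,0.038,0,0,1, 0.032,0.038,0,0,1, 0.032,0.038,0.005,0,1, 0.031,0.038,0.005,0,1, 0,0,0,0,1, 0,0,0,0,1]'; python3 -c "
from h import *
gm(0,-.03,.122)"
```

```text
clock: 10.03
position: [0.634, -0.0274, 0.1394]
ee_rot: [-2.294, -2.142, 0.004]
contact_force: [-0.1, -0.6, -2.3]
finger_gap: 0.0596
gripper_force: 40.0
now [ 0.634  -0.0274  0.1394] toolyaw -3.94 tilt [-3.7e-03  5.0e-04 -1.0e+00] j6 -0.111 t 10.0 gap 0.0596 F [-0.1 -0.6 -2.3]
shift frac now-axes [-0.0021  0.0001  0.0232] turn frac 0.0007 | after turn axes [-0.0021  0.0001  0.0232]
machine xy now [  0.  -28.5]
```

```bash
python3 -m crank '[0,0,0.012,0,1, 0,0,0.011,0,1, 0.016,0,0,0,1, 0.016,0,0,0,1, 0.016,0,0,0,1, 0.016,0,0,0,1, 0,0,0,0,1]'; python3 - <<'E'
from h import *
gm(0,.018,.06)
im=manip.read_camera("scene")[:,:,::-1]
cv2.imwrite("pics/s5c.png",cv2.resize(im[190:310,290:430],None,fx=5,fy=5,interpolation=cv2.INTER_CUBIC))
E
```

```text
clock: 10.62
position: [0.6363, 0.0205, 0.1242]
ee_rot: [-2.294, -2.145, 0.003]
contact_force: [-1.5, -3.7, -3.4]
finger_gap: 0.0595
gripper_force: 40.0
now [0.6363 0.0205 0.1242] toolyaw -3.86 tilt [-2.2e-03 -7.0e-04 -1.0e+00] j6 -0.035 t 10.6 gap 0.0595 F [-1.5 -3.7 -3.4]
shift frac now-axes [-0.0019  0.0016  0.0855] turn frac 0.0016 | after turn axes [-0.0019  0.0016  0.0855]
machine xy now [-1.1 19.5]
```

View pics/s5c.png

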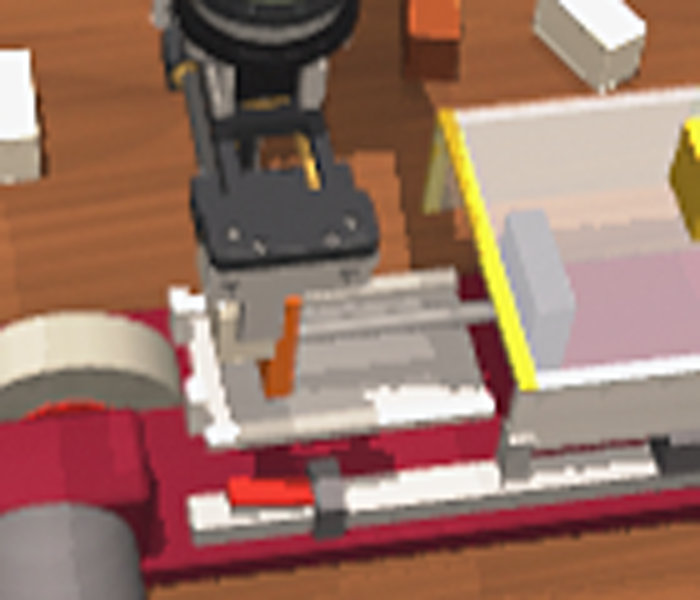

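The stone is pushing the follower back (force −3.7 N in y); the channel floor is clear behind the stop. I lower it.

```bash
python3 -m crank '[-0.001,0.0016,0.016,0,1, 0,0,0.018,0,1, 0,0,0.018,0,1, 0,0,0.014,0,1, 0,0,0,0,1]'; python3 -c "
from h import *
gm(0,.018,.06)"
```

```text
clock: 11.08
position: [0.6368, 0.0176, 0.0714]
ee_rot: [-2.295, -2.14, 0.005]
contact_force: [1.0, -4.4, -4.2]
finger_gap: 0.0595
gripper_force: 40.0
now [0.6368 0.0176 0.0714] toolyaw -4.0 tilt [-4.7e-03  1.0e-04 -1.0e+00] j6 -0.038 t 11.1 gap 0.0595 F [ 1.  -4.4 -4.2]
shift frac now-axes [0.0018 0.0006 0.0151] turn frac 0.0 | after turn axes [0.0018 0.0006 0.0151]
machine xy now [-0.4 16.7]
```

```bash
for i in 1; do python3 -m crank '[0.002,0.0005,0.005,0,1, 0,0,0.003,0,1, 0,0,0,0,1]'; python3 -m crank '[0,0,0.003,0,1, 0,0,0.002,0,1, 0,0,0,0,1]'; done; python3 -c "
from h import *
gm(0,.018,.06)"
```

```text
clock: 11.33
position: [0.6383, 0.0196, 0.0681]
ee_rot: [-2.296, -2.142, 0.003]
contact_force: [-1.1, -4.3, -4.6]
finger_gap: 0.0597
gripper_force: 40.0
clock: 11.58
position: [0.6383, 0.0196, 0.0666]
ee_rot: [-2.295, -2.143, 0.003]
contact_force: [-5.2, -3.2, 5.5]
finger_gap: 0.0593
gripper_force: 40.0
now [0.6383 0.0196 0.0666] toolyaw -3.94 tilt [-2.3e-03 -1.0e-04 -1.0e+00] j6 -0.036 t 11.6 gap 0.0593 F [-5.2 -3.2  5.5]
shift frac now-axes [-0.001  -0.0013  0.0088] turn frac 0.0007 | after turn axes [-0.001  -0.0013  0.0088]
machine xy now [ 1.  18.8]
```

```bash
python3 -m crank '[0,0,-0.005,0,1, 0,-0.0065,0,0,1, 0,0,0,0,1]'; python3 -m crank '[0,0,0.005,0,1, 0,0,0.002,0,1, 0,0,0,0,1]';  python3 -c "
from h import *
gm(-.003,.018,.06)"
```

```text
clock: 11.83
position: [0.6352, 0.0199, 0.0698]
ee_rot: [2.295, 2.142, 0.004]
contact_force: [1.2, -2.9, 0.1]
finger_gap: 0.0596
gripper_force: 40.0
clock: 12.08
position: [0.6358, 0.0199, 0.0665]
ee_rot: [2.295, 2.142, 0.003]
contact_force: [-1.6, -3.1, 9.4]
finger_gap: 0.0598
gripper_force: 40.0
now [0.6358 0.0199 0.0665] toolyaw -3.96 tilt [ 3.e-03 -1.e-04 -1.e+00] j6 -0.036 t 12.1 gap 0.0598 F [-1.6 -3.1  9.4]
shift frac now-axes [-0.0012 -0.0021  0.0086] turn frac 0.0005 | after turn axes [-0.0012 -0.0021  0.0086]
machine xy now [-1.5 18.9]
```

```bash
python3 -m crank '[0,0,-0.004,0,1, 0,-0.002,0,0,1, 0,-0.002,0,0,1,0,0,0,0,1]'; python3 -m crank '[0,-0.002,0,0,1, 0,-0.002,0,0,1,0,0,0,0,1]';python3 -c "
from h import *
gm(-.003,.018,.06)"
```

```text
clock: 12.42
position: [0.6313, 0.0202, 0.0666]
ee_rot: [2.297, 2.143, 0.0]
contact_force: [1.0, -3.7, -1.3]
finger_gap: 0.0595
gripper_force: 40.0
clock: 12.67
position: [0.6301, 0.0202, 0.0667]
ee_rot: [2.294, 2.141, 0.005]
contact_force: [5.4, -4.1, -4.5]
finger_gap: 0.0594
gripper_force: 40.0
now [0.6301 0.0202 0.0667] toolyaw -3.96 tilt [ 4.8e-03 -2.0e-04 -1.0e+00] j6 -0.036 t 12.7 gap 0.0594 F [ 5.4 -4.1 -4.5]
shift frac now-axes [-0.001   0.0056  0.009 ] turn frac 0.0004 | after turn axes [-0.001   0.0056  0.009 ]
machine xy now [-7.2 18.7]
```

Side wall felt on both sides (my x = +1 and −7), so the channel middle is at x ≈ −3 in my estimate and the stone is between the walls. I centre it, set it down and release.

```bash
sed -i 's/^O=.*/O=np.array([.633,.001])/' h.py; python3 -m crank '[0,0.005,0,0,1, 0,0,0.001,0,1, 0,0,0.002,0,1, 0,0,0,0,0, 0,0,0,0,0, 0,0,0,0,0, 0,0,0,0,0, 0,0,0,0,0]'; python3 -m crank '[0,0,-0.03,0,0, 0,0,-0.04,0,0, 0,0,-0.04,0,0, 0,-0.04,-0.03,0,0, 0,-0.05,0,0,0, 0,-0.05,0,0,0]'; python3 - <<'E'
from h import *
im=manip.read_camera("scene")[:,:,::-1]
cv2.imwrite("pics/s6c.png",cv2.resize(im[190:310,290:430],None,fx=5,fy=5,interpolation=cv2.INTER_CUBIC))
go(.4515,-.063,.1,np.radians(174.8))
S=Cam("scene")
E
```

```text
clock: 13.33
position: [0.6317, 0.0206, 0.0641]
ee_rot: [-2.296, -2.143, 0.0]
contact_force: [-0.6, -0.3, -0.4]
finger_gap: 0.0896
gripper_force: 0.0
clock: 13.83
position: [0.5281, 0.0273, 0.1716]
ee_rot: [2.295, 2.141, 0.005]
contact_force: [-1.0, 0.9, 0.2]
finger_gap: 0.0938
gripper_force: 0.0
now [0.5158 0.0292 0.1664] toolyaw -3.88 tilt [-0.0136  0.0018 -0.9999] j6 -0.044 t 13.9 gap 0.0943 F [-6.2  1.8 -3.7]
shift frac now-axes [-0.1285 -0.076   0.0895] turn frac 0.0146 | after turn axes [-0.1302 -0.0731  0.0895]
```

View pics/s6c.png

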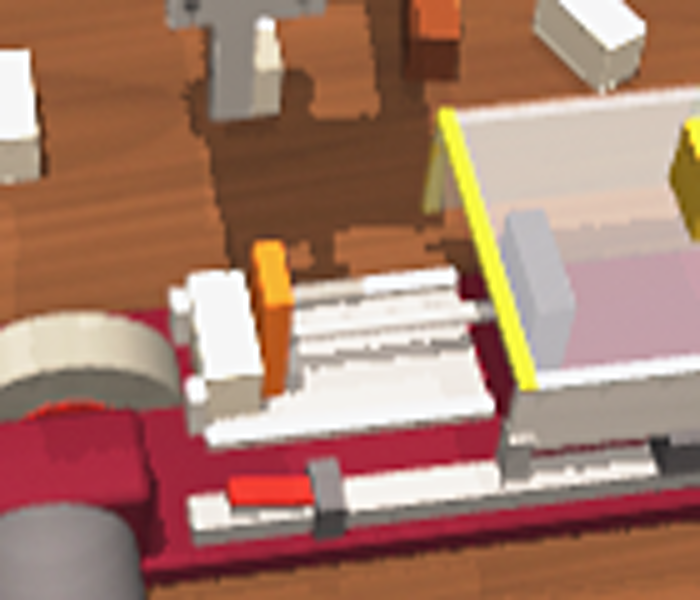

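Stone 1 is flat against the stop, at crop (225,340), with the follower on it. Next stone 2.

```bash
python3 -m crank '[-0.032,-0.018,0,0.015,0, -0.032,-0.018,0.02,0,0, -0.033,-0.018,0.03,0,0, -0.033,-0.019,0.03,0,0, 0,0,0.03,0,0, 0,0,0.02,0,0, 0,0,0,0,0, 0,0,0,0,0]'; python3 -c "
from h import *
go(.4515,-.063,.037,np.radians(174.8));stones('scene');stones('top')"
```

```text
clock: 14.55
position: [0.4637, -0.0648, 0.0714]
ee_rot: [-2.321, -2.114, 0.001]
contact_force: [0.6, 0.5, -0.0]
finger_gap: 0.0936
gripper_force: 0.0
now [ 0.4637 -0.0648  0.0714] toolyaw -5.32 tilt [-0.0021  0.001  -1.    ] j6 -0.232 t 14.6 gap 0.0936 F [ 0.6  0.5 -0. ]
shift frac now-axes [ 0.0009 -0.0163  0.0459] turn frac -0.0014 | after turn axes [ 0.0009 -0.0163  0.0459]
scene [0.4338 0.0739] len 0.029 0.061 ang 174.5
scene [0.4514 0.2672] len 0.031 0.067 ang 18.8
top [ 0.4193 -0.0917] len 0.041 0.069 ang 24.6
top [0.4313 0.0784] len 0.059 0.029 ang 173.7
top [0.4501 0.271 ] len 0.029 0.061 ang 20.9
```

```bash
python3 -m crank '[0.001,-0.016,0.015,0,0, 0,0,0.017,0,0, 0,0,0.014,0,0, 0,0,0,0,1, 0,0,0,0,1, 0,0,0,0,1, 0,0,0,0,1, 0,0,0,0,1]' 40; python3 -m crank '[0,0,0,0,1, 0,0,0,0,1]'; python3 -c "
from h import *
gm(0,.01,.135)"
```

```text
clock: 15.32
position: [0.453, -0.0633, 0.0382]
ee_rot: [2.321, 2.116, 0.001]
contact_force: [-0.9, 0.6, 1.0]
finger_gap: 0.0642
gripper_force: 0.6
clock: 15.48
position: [0.4525, -0.0632, 0.038]
ee_rot: [2.322, 2.116, 0.0]
contact_force: [-2.1, 0.4, 5.2]
finger_gap: 0.0596
gripper_force: 40.0Traceback (most recent call last):
  File "<string>", line 3, in <module>
    gm(0,.01,.135)
    ~~^^^^^^^^^^^^
  File "h.py", line 32, in gm
    def gm(x,y,z):go(*mw(x,y),z,np.radians(YAW));print("machine xy now",(wm(manip.get_state()["position"])*1000).round(1))
                      ~~^^^^^
  File "h.py", line 29, in mw
    a=np.radians(YAW);return O+np.array([[np.cos(a),-np.sin(a)],[np.sin(a),np.cos(a)]])@np.array([x,y])
                 ^^^
NameError: name 'YAW' is not defined
```

```bash
sed -i 's/^O=.*/O=np.array([.633,.001]);YAW=-4.0/' h.py; python3 -m crank '[0,0,-0.03,0,1, 0,0,-0.04,-0.015,1, 0,0,-0.04,0,1, 0,0,-0.04,0,1, 0,0,0,0,1]'; python3 -c "
from h import *
gm(0,.005,.13)"
```

```text
clock: 15.9
position: [0.4571, -0.0647, 0.1562]
ee_rot: [2.289, 2.136, 0.01]
contact_force: [0.8, -0.9, -0.3]
finger_gap: 0.0595
gripper_force: 40.0
now [ 0.4571 -0.0647  0.1562] toolyaw -3.96 tilt [ 0.0123 -0.004  -0.9999] j6 -0.26 t 15.9 gap 0.0595 F [ 0.8 -0.9 -0.3]
shift frac now-axes [0.1103 0.2275 0.0374] turn frac 0.0005 | after turn axes [0.1105 0.2274 0.0374]
machine xy now [-170.9  -77.8]
```

```bash
python3 -m crank '[0.022,0.045,0,0,1, 0.022,0.045,0,0,1, 0.022,0.045,0,0,1, 0.022,0.045,0.005,0,1, 0.022,0.047,0.01,0,1, 0,0,0.01,0,1, 0,0,0,0,1]'; python3 -c "
from h import *
gm(0,.047,.115)"
```

```text
clock: 16.48
position: [0.6268, 0.0083, 0.1266]
ee_rot: [-2.291, -2.142, 0.007]
contact_force: [-0.6, 0.5, -2.2]
finger_gap: 0.0596
gripper_force: 40.0
now [0.6268 0.0083 0.1266] toolyaw -3.86 tilt [-6.7e-03  7.0e-04 -1.0e+00] j6 -0.057 t 16.5 gap 0.0596 F [-0.6  0.5 -2.2]
shift frac now-axes [0.0535 0.0092 0.0155] turn frac 0.0016 | after turn axes [0.0535 0.0091 0.0155]
machine xy now [-6.7  6.9]
```

```bash
python3 -m crank '[0,0.009,0.01,0,1, 0,0,0.005,0,1, 0.014,0,0,0,1, 0.014,0,0,0,1, 0.014,0,0,0,1, 0.012,0,0,0,1, 0,0,0,0,1, 0,0,0,0,1]'; python3 -c "
from h import *
gm(0,.047,.07)"
```

```text
clock: 17.15
position: [0.6363, 0.0471, 0.1201]
ee_rot: [2.296, 2.144, -0.003]
contact_force: [-1.9, -4.6, -2.0]
finger_gap: 0.0595
gripper_force: 40.0
now [0.6363 0.0471 0.1201] toolyaw -3.91 tilt [-0.0015 -0.0015 -1.    ] j6 0.008 t 17.1 gap 0.0595 F [-1.9 -4.6 -2. ]
shift frac now-axes [ 0.0012 -0.0001  0.0668] turn frac 0.001 | after turn axes [ 0.0012 -0.0001  0.0668]
machine xy now [ 0.1 46.2]
```

```bash
python3 -m crank '[0.001,0,0.015,0,1, 0,0,0.02,0,1, 0,0,0.02,0,1, 0,0,0,0,1]'; python3 -c "
from h import *
gm(0,.047,.06)"
```

```text
clock: 17.48
position: [0.6364, 0.0473, 0.0764]
ee_rot: [-2.297, -2.142, 0.003]
contact_force: [-0.0, -5.3, -4.2]
finger_gap: 0.0596
gripper_force: 40.0
now [0.6364 0.0473 0.0764] toolyaw -4.0 tilt [-2.3e-03 -5.0e-04 -1.0e+00] j6 0.009 t 17.5 gap 0.0596 F [-0.  -5.3 -4.2]
shift frac now-axes [ 0.0008 -0.0001  0.0218] turn frac -0.0 | after turn axes [ 0.0008 -0.0001  0.0218]
machine xy now [ 0.1 46.4]
```

```bash
python3 -m crank '[0.001,0,0.008,0,1, 0,0,0.008,0,1, 0,0,0.005,0,1, 0,0,0,0,1]'; python3 -m crank '[0,0,0.002,0,1, 0,0,0,0,1]'; python3 -c "
from h import *
gm(0,.047,.06)"
```

```text
clock: 17.82
position: [0.6382, 0.0485, 0.0629]
ee_rot: [2.296, 2.142, 0.001]
contact_force: [2.1, -4.1, -4.0]
finger_gap: 0.0599
gripper_force: 40.0
clock: 17.98
position: [0.6381, 0.0487, 0.0619]
ee_rot: [2.296, 2.143, 0.001]
contact_force: [1.1, -3.6, -1.4]
finger_gap: 0.0596
gripper_force: 40.0
now [0.6381 0.0487 0.0619] toolyaw -3.96 tilt [ 1.2e-03 -2.0e-04 -1.0e+00] j6 0.01 t 18.0 gap 0.0596 F [ 1.1 -3.6 -1.4]
shift frac now-axes [-0.0013 -0.0024  0.0025] turn frac 0.0005 | after turn axes [-0.0013 -0.0024  0.0025]
machine xy now [ 1.8 48. ]
```

```bash
python3 -m crank '[0,-0.002,0.003,0,1, 0,0,0.002,0,1, 0,0,0,0,0, 0,0,0,0,0, 0,0,0,0,0, 0,0,0,0,0, 0,0,0,0,0]'; python3 -m crank '[0,0,-0.03,0,0, 0,0,-0.04,0,0, 0,0,-0.04,0,0, 0,-0.04,-0.03,0,0, 0,-0.05,0,0,0, 0,-0.05,0,0,0, 0,0,0,0,0]'; python3 - <<'E'
from h import *
im=manip.read_camera("scene")[:,:,::-1]
cv2.imwrite("pics/s7c.png",cv2.resize(im[190:310,290:430],None,fx=5,fy=5,interpolation=cv2.INTER_CUBIC))
go(.433,.0755,.1,np.radians(174.2));stones('scene')
E
```

```text
clock: 18.57
position: [0.6359, 0.0495, 0.0577]
ee_rot: [-2.296, -2.143, -0.0]
contact_force: [-0.4, 0.3, -0.3]
finger_gap: 0.0897
gripper_force: 0.0
clock: 19.15
position: [0.5215, 0.0576, 0.1596]
ee_rot: [-2.288, -2.138, 0.013]
contact_force: [-0.1, -0.3, -2.1]
finger_gap: 0.0943
gripper_force: 0.0
now [0.5259 0.0571 0.1609] toolyaw -3.91 tilt [-6.2e-03  9.0e-04 -1.0e+00] j6 0.012 t 19.2 gap 0.094 F [ 0.4 -0.4  0.6]
shift frac now-axes [ 0.016  -0.1248  0.082 ] turn frac 0.021 | after turn axes [ 0.0119 -0.1253  0.082 ]
scene [0.4309 0.073 ] len 0.028 0.06 ang 176.7
scene [0.4514 0.2672] len 0.031 0.067 ang 18.8
```

View pics/s7c.png

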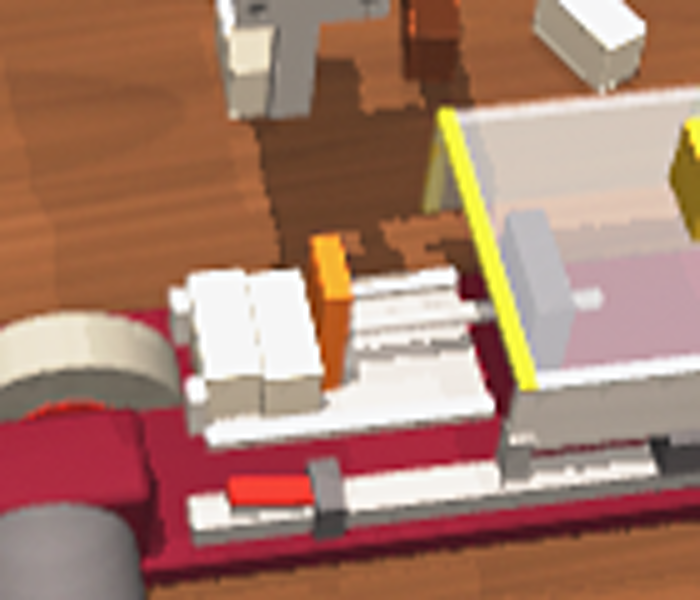

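Two stones stand side by side (crop (225,340) and (285,335)), and the follower is pressing on them. Stone 3 next.

```bash
python3 -m crank '[0.004,-0.042,0.01,0.02,0, 0.004,-0.042,0.02,0,0, 0.004,-0.042,0.03,0,0, 0,0,0.03,0,0, 0,0,0.02,0,0, 0,0,0,0,0, 0,0,0,0,0]'; python3 -c "
from h import *
go(.432,.0755,.037,np.radians(174.5))"
```

```text
clock: 19.83
position: [0.4394, 0.0736, 0.0804]
ee_rot: [2.33, 2.107, 0.0]
contact_force: [0.1, 1.0, 0.4]
finger_gap: 0.094
gripper_force: 0.0
now [0.4394 0.0736 0.0804] toolyaw -5.76 tilt [ 2.e-04  1.e-04 -1.e+00] j6 0.072 t 19.8 gap 0.094 F [0.1 1.  0.4]
shift frac now-axes [ 0.0016 -0.01    0.0579] turn frac -0.0029 | after turn axes [ 0.0016 -0.01    0.0579]
```

```bash
python3 -m crank '[0.002,-0.01,0.018,0,0, 0,0,0.02,0,0, 0,0,0.018,0,0, 0,0,0,0,1, 0,0,0,0,1, 0,0,0,0,1, 0,0,0,0,1, 0,0,0,0,1]' 40; python3 -m crank '[0,0,0,0,1, 0,0,0,0,1, 0,0,-0.03,0,1, 0,0,-0.04,-0.018,1, 0,0,-0.04,0,1, 0,0,-0.04,0,1, 0,0,0,0,1]'; python3 -c "
from h import *
gm(0,.033,.13)"
```

```text
clock: 20.5
position: [0.432, 0.0758, 0.0394]
ee_rot: [2.329, 2.106, 0.003]
contact_force: [-0.7, 0.8, 0.6]
finger_gap: 0.0641
gripper_force: 0.7
clock: 21.08
position: [0.4354, 0.0758, 0.1567]
ee_rot: [2.294, 2.134, 0.014]
contact_force: [1.3, 0.2, -0.9]
finger_gap: 0.06
gripper_force: 40.0
now [0.4354 0.0758 0.1567] toolyaw -4.13 tilt [ 1.260e-02 -3.000e-04 -9.999e-01] j6 0.048 t 21.1 gap 0.06 F [ 1.3  0.2 -0.9]
shift frac now-axes [-0.0365  0.2694  0.039 ] turn frac -0.0014 | after turn axes [-0.0371  0.2693  0.039 ]
machine xy now [-202.4   60.8]
```

```bash
python3 -m crank '[-0.007,0.045,0,0,1, -0.006,0.045,0,0,1, -0.006,0.045,0,0,1, -0.006,0.045,0,0,1, -0.006,0.045,0,0,1, -0.006,0.045,0,0,1, 0,0,0.01,0,1, 0,0,0.01,0,1]'; python3 -m crank '[0,0,0.005,0,1, 0,0,0,0,1]'; python3 -c "
from h import *
gm(0,.075,.115)"
```

```text
clock: 21.75
position: [0.6315, 0.0329, 0.1337]
ee_rot: [-2.301, -2.138, 0.001]
contact_force: [0.4, -0.7, -1.8]
finger_gap: 0.0599
gripper_force: 40.0
clock: 21.92
position: [0.6276, 0.0341, 0.1289]
ee_rot: [-2.296, -2.137, 0.007]
contact_force: [0.0, -0.2, -1.7]
finger_gap: 0.0593
gripper_force: 40.0
now [0.6276 0.0341 0.1289] toolyaw -4.12 tilt [-6.3e-03  6.0e-04 -1.0e+00] j6 -0.012 t 21.9 gap 0.0593 F [ 0.  -0.2 -1.7]
shift frac now-axes [0.0565 0.0103 0.0185] turn frac -0.0013 | after turn axes [0.0565 0.0104 0.0185]
machine xy now [-7.7 32.6]
```

```bash
python3 -m crank '[0,0.01,0.01,0,1, 0,0,0.008,0,1, 0.015,0,0,0,1, 0.015,0,0,0,1, 0.015,0,0,0,1, 0.012,0,0,0,1, 0,0,0,0,1, 0,0,0,0,1]'; python3 -c "
from h import *
gm(0,.075,.077)"
```

```text
clock: 22.58
position: [0.6403, 0.0757, 0.118]
ee_rot: [-2.298, -2.142, 0.004]
contact_force: [-0.6, -4.5, -3.7]
finger_gap: 0.0599
gripper_force: 40.0
now [0.6403 0.0757 0.118 ] toolyaw -4.05 tilt [-0.0021 -0.0018 -1.    ] j6 0.056 t 22.6 gap 0.0599 F [-0.6 -4.5 -3.7]
shift frac now-axes [ 0.     -0.0026  0.0547] turn frac -0.0005 | after turn axes [ 0.     -0.0026  0.0547]
machine xy now [ 2.1 75.1]
```

```bash
python3 -m crank '[0,-0.002,0.015,0,1, 0,0,0.02,0,1, 0,0,0.018,0,1, 0,0,0,0,1]'; python3 -c "
from h import *
gm(0,.075,.06)"
```

```text
clock: 22.92
position: [0.6383, 0.0751, 0.0758]
ee_rot: [-2.299, -2.138, 0.004]
contact_force: [-0.3, -4.6, -4.5]
finger_gap: 0.0596
gripper_force: 40.0
now [0.6383 0.0751 0.0758] toolyaw -4.17 tilt [-3.3e-03 -5.0e-04 -1.0e+00] j6 0.056 t 22.9 gap 0.0596 F [-0.3 -4.6 -4.5]
shift frac now-axes [ 0.001  -0.0001  0.0211] turn frac -0.0019 | after turn axes [ 0.001  -0.0001  0.0211]
machine xy now [ 0.2 74.3]
```

```bash
python3 -m crank '[0.002,-0.001,0.008,0,1, 0,0,0.008,0,1, 0,0,0.004,0,1, 0,0,0,0,1]'; python3 -c "
from h import *
gm(0,.075,.06)"
```

```text
clock: 23.25
position: [0.6392, 0.077, 0.0632]
ee_rot: [2.3, 2.139, -0.0]
contact_force: [1.2, -4.7, -3.9]
finger_gap: 0.0599
gripper_force: 40.0
now [0.6392 0.077  0.0632] toolyaw -4.15 tilt [ 1.e-04 -3.e-04 -1.e+00] j6 0.058 t 23.2 gap 0.0599 F [ 1.2 -4.7 -3.9]
shift frac now-axes [-0.0016 -0.0012  0.0043] turn frac -0.0017 | after turn axes [-0.0016 -0.0012  0.0043]
machine xy now [ 0.9 76.2]
```

```bash
python3 -m crank '[0,-0.001,0.003,0,1, 0,0,0.003,0,1, 0,0,0,0,0, 0,0,0,0,0, 0,0,0,0,0, 0,0,0,0,0, 0,0,0,0,0]'; python3 -m crank '[0,0,-0.03,0,0, 0,0,-0.04,0,0, 0,0,-0.04,0,0, 0,-0.04,-0.03,0,0, 0,-0.05,0,0,0, 0,-0.05,0,0,0, 0,-0.05,0,0,0, 0,0,0,0,0]'; python3 - <<'E'
from h import *
go(.4508,.269,.1,np.radians(19.8));stones('scene');stones('top')
E
```

```text
clock: 23.83
position: [0.6385, 0.078, 0.0595]
ee_rot: [-2.3, -2.14, -0.001]
contact_force: [-0.4, -0.3, -0.5]
finger_gap: 0.0897
gripper_force: 0.0
clock: 24.5
position: [0.4865, 0.0888, 0.1611]
ee_rot: [-2.292, -2.136, 0.013]
contact_force: [-0.3, 1.6, -2.2]
finger_gap: 0.094
gripper_force: 0.0
now [0.4865 0.0888 0.1611] toolyaw -4.05 tilt [-1.200e-02  8.000e-04 -9.999e-01] j6 0.075 t 24.5 gap 0.094 F [-0.3  1.6 -2.2]
shift frac now-axes [ 0.2363 -0.0634  0.0822] turn frac -0.265 | after turn axes [0.2417 0.0375 0.0822]
scene [0.4514 0.2672] len 0.031 0.067 ang 18.8
top [0.4501 0.271 ] len 0.029 0.061 ang 20.9
```

```bash
python3 -m crank '[0,0,0,-0.066,0, 0,0,0,-0.066,0, 0,0,0,-0.066,0, 0,0,0,-0.067,0, 0.048,0.007,0,0,0, 0.048,0.007,0,0,0, 0.048,0.008,0,0,0, 0.048,0.008,0,0,0]'; python3 -m crank '[0.048,0.008,0,0,0, 0,0,0.03,0,0, 0,0,0.04,0,0, 0,0,0.02,0,0, 0,0,0,0,0]'; python3 -c "
from h import *
go(.4508,.269,.037,np.radians(19.8))"
```

```text
clock: 25.27
position: [0.4713, 0.2327, 0.1654]
ee_rot: [1.809, 2.566, 0.005]
contact_force: [1.6, 0.6, -0.3]
finger_gap: 0.094
gripper_force: 0.0
clock: 25.68
position: [0.4613, 0.2667, 0.0933]
ee_rot: [-1.806, -2.567, 0.007]
contact_force: [-0.1, -0.8, -0.1]
finger_gap: 0.0939
gripper_force: 0.0
now [0.4613 0.2667 0.0933] toolyaw 19.74 tilt [-0.0055 -0.0019 -1.    ] j6 0.017 t 25.7 gap 0.0939 F [-0.1 -0.8 -0.1]
shift frac now-axes [ 0.0077 -0.0117  0.0752] turn frac -0.0007 | after turn axes [ 0.0077 -0.0117  0.0752]
```

```bash
python3 -m crank '[0.008,-0.012,0.02,0,0, 0,0,0.028,0,0, 0,0,0.026,0,0, 0,0,0,0,1, 0,0,0,0,1, 0,0,0,0,1, 0,0,0,0,1, 0,0,0,0,1]' 40; python3 -m crank '[0,0,0,0,1, 0,0,0,0,1, 0,0,-0.03,0,1, 0,0,-0.04,0.066,1, 0,0,-0.04,0.066,1, 0,0,-0.04,0.066,1, 0,0,0,0.066,1, 0,0,0,0,1]'; python3 -c "
from h import *
gm(0,.061,.13)"
```

```text
clock: 26.35
position: [0.4529, 0.2697, 0.0429]
ee_rot: [1.808, 2.568, 0.003]
contact_force: [-1.0, -0.4, 1.3]
finger_gap: 0.064
gripper_force: 0.6
clock: 27.02
position: [0.4538, 0.2701, 0.1565]
ee_rot: [2.298, 2.138, 0.009]
contact_force: [0.8, 0.4, -2.4]
finger_gap: 0.0597
gripper_force: 40.0
now [0.4538 0.2701 0.1565] toolyaw -4.14 tilt [ 0.006   0.0023 -1.    ] j6 0.445 t 27.0 gap 0.0597 F [ 0.8  0.4 -2.4]
shift frac now-axes [-0.2593  0.2638  0.0362] turn frac -0.0015 | after turn axes [-0.26    0.2631  0.0362]
machine xy now [-197.5  255.9]
```

```bash
python3 -m crank '[-0.05,0,-0.005,0,1, -0.05,0,-0.005,0,1, -0.05,0.01,0,0,1, -0.05,0.01,0,0,1, -0.04,0.03,0,0,1, -0.02,0.045,0,0,1, 0,0.05,0,0,1, 0,0.05,0,0,1]'; python3 -m crank '[0,0.05,0,0,1, 0,0.02,0,0,1, 0,0,0.01,0,1, 0,0,0,0,1]'; python3 -c "
from h import *
gm(0,.06,.13)"
```

```text
clock: 27.68
position: [0.584, 0.0628, 0.1595]
ee_rot: [-2.297, -2.141, 0.003]
contact_force: [1.0, -0.1, -1.1]
finger_gap: 0.06
gripper_force: 40.0
clock: 28.02
position: [0.6343, 0.0607, 0.1499]
ee_rot: [-2.293, -2.14, 0.007]
contact_force: [-1.2, -0.2, -2.2]
finger_gap: 0.0596
gripper_force: 40.0
now [0.6343 0.0607 0.1499] toolyaw -3.96 tilt [-6.7e-03  2.0e-04 -1.0e+00] j6 0.029 t 28.0 gap 0.0596 F [-1.2 -0.2 -2.2]
shift frac now-axes [0.0005 0.004  0.0265] turn frac 0.0004 | after turn axes [0.0005 0.004  0.0265]
machine xy now [-2.9 59.6]
```

```bash
python3 -m crank '[0,0.004,0.02,0,1, 0,0,0.018,0,1, 0,0,0,0,1, 0.015,0,0,0,1, 0.015,0,0,0,1, 0.015,0,0,0,1, 0.012,0,0,0,1, 0,0,0,0,1]'; python3 -m crank '[0,0,0,0,1]'; python3 -c "
from h import *
gm(0,.103,.08)"
```

```text
clock: 28.68
position: [0.6408, 0.1038, 0.1246]
ee_rot: [-2.296, -2.145, 0.006]
contact_force: [-2.6, -5.8, -2.7]
finger_gap: 0.0598
gripper_force: 40.0
clock: 28.77
position: [0.6411, 0.103, 0.1249]
ee_rot: [2.296, 2.144, -0.006]
contact_force: [-2.3, -4.9, -3.4]
finger_gap: 0.0596
gripper_force: 40.0
now [0.6411 0.103  0.1249] toolyaw -3.94 tilt [-0.0026 -0.0025 -1.    ] j6 0.097 t 28.8 gap 0.0596 F [-2.3 -4.9 -3.4]
shift frac now-axes [ 0.0011 -0.0011  0.0599] turn frac 0.0006 | after turn axes [ 0.0011 -0.0011  0.0599]
machine xy now [  0.9 102.3]
```

```bash
python3 -m crank '[0.001,-0.001,0.015,0,1, 0,0,0.02,0,1, 0,0,0.02,0,1, 0,0,0,0,1]'; python3 -c "
from h import *
gm(0,.1035,.062)"
```

```text
clock: 29.1
position: [0.6412, 0.1029, 0.0825]
ee_rot: [2.297, 2.141, -0.003]
contact_force: [1.2, -5.7, -5.9]
finger_gap: 0.0596
gripper_force: 40.0
now [0.6412 0.1029 0.0825] toolyaw -4.03 tilt [-6.0e-04 -2.3e-03 -1.0e+00] j6 0.098 t 29.1 gap 0.0596 F [ 1.2 -5.7 -5.9]
shift frac now-axes [ 0.0018 -0.0015  0.0274] turn frac -0.0003 | after turn axes [ 0.0018 -0.0015  0.0274]
machine xy now [  1.1 102.2]
```

```bash
python3 -m crank '[0.002,-0.0015,0.008,0,1, 0,0,0.008,0,1, 0,0,0.006,0,1, 0,0,0,0,1]'; python3 -c "
from h import *
gm(0,.103,.062)"
```

```text
clock: 29.43
position: [0.6418, 0.1044, 0.0684]
ee_rot: [2.296, 2.139, 0.001]
contact_force: [0.7, -4.5, -4.3]
finger_gap: 0.0596
gripper_force: 40.0
now [0.6418 0.1044 0.0684] toolyaw -4.03 tilt [ 0.003  -0.0021 -1.    ] j6 0.101 t 29.4 gap 0.0596 F [ 0.7 -4.5 -4.3]
shift frac now-axes [-0.0011 -0.0021  0.0085] turn frac -0.0004 | after turn axes [-0.0011 -0.0021  0.0085]
machine xy now [  1.6 103.8]
```

```bash
python3 -m crank '[0,-0.002,0.004,0,1, 0,0,0.004,0,1, 0,0,0,0,1]'; python3 -c "
from h import *
gm(0,.103,.062)"
```

```text
clock: 29.68
position: [0.6409, 0.1045, 0.0632]
ee_rot: [2.295, 2.139, 0.003]
contact_force: [0.6, -5.7, -2.0]
finger_gap: 0.0595
gripper_force: 40.0
now [0.6409 0.1045 0.0632] toolyaw -4.03 tilt [ 0.0043 -0.0021 -1.    ] j6 0.101 t 29.7 gap 0.0595 F [ 0.6 -5.7 -2. ]
shift frac now-axes [-0.0011 -0.0009  0.0016] turn frac -0.0003 | after turn axes [-0.0011 -0.0009  0.0016]
machine xy now [  0.6 103.8]
```

```bash
python3 -m crank '[0,0,0.001,0,1, 0,0,0,0,0, 0,0,0,0,0, 0,0,0,0,0, 0,0,0,0,0, 0,0,0,0,0, 0,0,0,0,0]'; python3 -m crank '[0,0,-0.03,0,0, 0,0,-0.04,0,0, 0,0,-0.04,0,0, 0,-0.04,-0.04,0,0, 0,-0.05,-0.02,0,0, 0,-0.05,0,0,0, 0,0,0,0,0]'; python3 - <<'E'
from h import *
im=manip.read_camera("scene")[:,:,::-1];cv2.imwrite("pics/scene8.png",im);cv2.imwrite("pics/top8.png",manip.read_camera("top")[:,:,::-1])
cv2.imwrite("pics/s8c.png",cv2.resize(im[190:310,290:450],None,fx=5,fy=5,interpolation=cv2.INTER_CUBIC))
gm(0,.265,.21)
E
```

```text
clock: 30.27
position: [0.6392, 0.1061, 0.0609]
ee_rot: [-2.298, -2.142, -0.001]
contact_force: [0.3, -1.1, -0.3]
finger_gap: 0.0931
gripper_force: 0.0
clock: 30.85
position: [0.5268, 0.114, 0.1861]
ee_rot: [-2.292, -2.139, 0.01]
contact_force: [-0.2, -0.0, -2.1]
finger_gap: 0.0939
gripper_force: 0.0
now [0.5335 0.1134 0.1876] toolyaw -4.01 tilt [-3.e-04  1.e-04 -1.e+00] j6 0.121 t 30.9 gap 0.0944 F [1.  0.7 0.7]
shift frac now-axes [ 0.2131  0.1428 -0.0299] turn frac -0.0001 | after turn axes [ 0.2131  0.1428 -0.0299]
machine xy now [-107.1  105.2]
```

View pics/s8c.png

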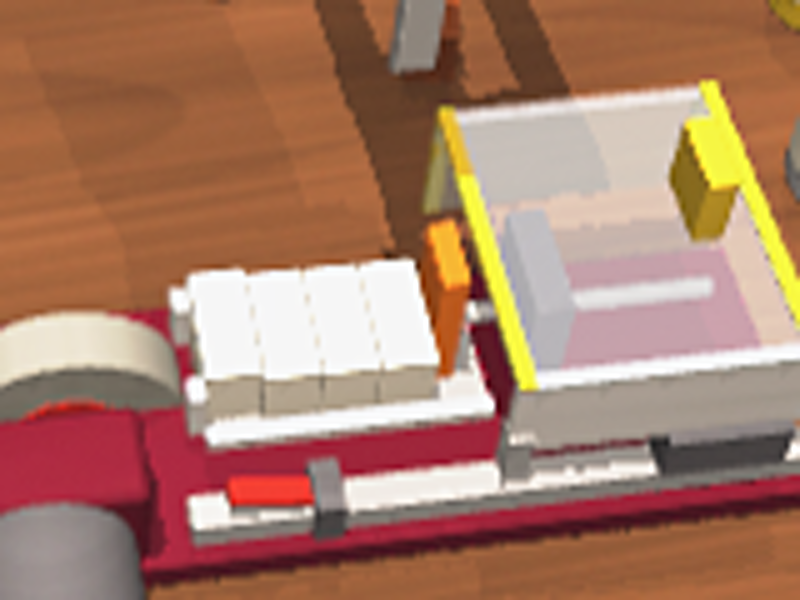

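All four stones stand in a tight row (crop x 190–440) and the follower is behind them. Now the guard: closed fingers go behind the yellow grip.

```bash
python3 -m crank '[0,0,-0.03,0,1, 0.04,0.03,0,0,1, 0.04,0.03,0,0,1, 0.04,0.03,0,0,1, 0.04,0.03,0,0,1, 0.05,0.023,0,0,1, 0,0,0,0,1, 0,0,0,0,1]' 20; python3 -c "
from h import *
gm(0,.27,.153)"
```

```text
clock: 31.62
position: [0.6546, 0.2644, 0.2081]
ee_rot: [-2.296, -2.144, 0.001]
contact_force: [-0.5, -1.0, 0.8]
finger_gap: 0.0441
gripper_force: 0.0
now [0.6546 0.2644 0.2081] toolyaw -3.92 tilt [-9.e-04 -3.e-04 -1.e+00] j6 0.33 t 31.6 gap 0.0441 F [-0.5 -1.   0.8]
shift frac now-axes [ 0.0077 -0.0042  0.0735] turn frac 0.0009 | after turn axes [ 0.0077 -0.0042  0.0735]
machine xy now [  3.2 264.3]
```

```bash
python3 -m crank '[0.008,-0.004,0,0,1, 0,0,0,0,1, 0,0,0.02,0,1, 0,0,0.02,0,1, 0,0,0.02,0,1, 0,0,0.014,0,1, 0,0,0,0,1, 0,0,0,0,1]'; python3 -m crank '[-0.01,0,0,0,1, -0.01,0,0,0,1, -0.01,0,0,0,1, -0.01,0,0,0,1, 0,0,0,0,1]'; python3 -c "
from h import *
gm(0,.106,.152)"
```

```text
clock: 32.28
position: [0.6501, 0.268, 0.1547]
ee_rot: [-2.299, -2.14, 0.001]
contact_force: [-0.2, -0.5, -0.9]
finger_gap: 0.0006
gripper_force: 0.0
clock: 32.7
position: [0.6492, 0.2376, 0.1561]
ee_rot: [2.299, 2.139, 0.003]
contact_force: [0.7, 2.3, 1.5]
finger_gap: 0.0004
gripper_force: 1.0
now [0.6492 0.2376 0.1561] toolyaw -4.13 tilt [ 2.4e-03  3.0e-04 -1.0e+00] j6 0.298 t 32.7 gap 0.0004 F [0.7 2.3 1.5]
shift frac now-axes [-0.1748  0.0008  0.0054] turn frac -0.0014 | after turn axes [-0.1748  0.0004  0.0054]
machine xy now [ -0.3 237.1]
```

```bash
python3 -m crank '[-0.026,0,0.003,0,1, -0.026,0,0.002,0,1, -0.026,0,0,0,1, -0.026,0,0,0,1, -0.026,0,0,0,1, -0.02,0,0,0,1, 0,0,0,0,1]'; python3 -c "
from h import *
gm(0,.106,.152)"
```

```text
clock: 33.28
position: [0.6416, 0.1249, 0.1524]
ee_rot: [2.299, 2.138, 0.004]
contact_force: [1.7, 2.1, 1.9]
finger_gap: 0.0003
gripper_force: 0.9
now [0.6416 0.1249 0.1524] toolyaw -4.18 tilt [ 3.2e-03  3.0e-04 -1.0e+00] j6 0.133 t 33.3 gap 0.0003 F [1.7 2.1 1.9]
shift frac now-axes [-0.0243  0.0002  0.0005] turn frac -0.002 | after turn axes [-0.0243  0.0001  0.0005]
machine xy now [-1.000e-01  1.242e+02]
```

```bash
python3 -m crank '[-0.008,0,0,0,1, -0.008,0,0,0,1, -0.006,0,0,0,1, 0,0,0,0,1]'; python3 -m crank '[-0.003,0,0,0,1, 0,0,0,0,1]';  python3 -m crank '[-0.003,0,0,0,1, 0,0,0,0,1]';python3 -c "
from h import *
gm(0,.106,.152)"
```

```text
clock: 33.62
position: [0.6404, 0.111, 0.1522]
ee_rot: [2.297, 2.141, 0.005]
contact_force: [2.1, 3.8, 3.0]
finger_gap: 0.0005
gripper_force: 1.9
clock: 33.78
position: [0.64, 0.1089, 0.152]
ee_rot: [2.297, 2.142, 0.004]
contact_force: [2.4, 4.3, 2.8]
finger_gap: 0.0006
gripper_force: 2.1
clock: 33.95
position: [0.6396, 0.1067, 0.1518]
ee_rot: [2.298, 2.142, 0.003]
contact_force: [2.3, 4.7, 3.8]
finger_gap: 0.0003
gripper_force: 2.3
now [0.6396 0.1067 0.1518] toolyaw -4.02 tilt [ 0.0018  0.0011 -1.    ] j6 0.101 t 34.0 gap 0.0003 F [2.3 4.7 3.8]
shift frac now-axes [ 0.0002  0.001  -0.0003] turn frac -0.0002 | after turn axes [ 0.0002  0.001  -0.0003]
machine xy now [ -0.8 105.9]
```

```bash
python3 -m crank '[-0.003,0,0,0,1, 0,0,0,0,1]'; python3 -m crank '[-0.003,0,0,0,1, 0,0,0,0,1]';python3 - <<'E'
from h import *
im=manip.read_camera("scene")[:,:,::-1]
h=cv2.cvtColor(im,cv2.COLOR_BGR2HSV);m=((h[...,0]>22)&(h[...,0]<34)&(h[...,1]>150)&(h[...,2]>120)).astype(np.uint8)
S=Cam("scene")
for c in cv2.findContours(m,cv2.RETR_EXTERNAL,cv2.CHAIN_APPROX_NONE)[0]:
    if cv2.contourArea(c)>20: r=cv2.minAreaRect(c);print(np.round(r[0]),np.round(r[1]),wm(S.pt([r[0]],.12)[0]))
cv2.imwrite("pics/s9c.png",cv2.resize(im[190:310,290:450],None,fx=5,fy=5,interpolation=cv2.INTER_CUBIC))
E
```

```text
clock: 34.12
position: [0.6396, 0.1066, 0.1518]
ee_rot: [-2.296, -2.141, -0.008]
contact_force: [3.3, 9.4, 2.1]
finger_gap: 0.0005
gripper_force: 4.8
clock: 34.28
position: [0.6396, 0.1065, 0.1518]
ee_rot: [-2.294, -2.14, -0.013]
contact_force: [3.4, 13.6, 1.7]
finger_gap: 0.001
gripper_force: 7.2
[384. 249.] [11.  3.] [0.03978192 0.11698342]
[325. 246.] [58.  4.] [ 0.01496865 -0.01553388]
[462. 164.] [21. 13.] [-0.20391016  0.38763707]
```

View pics/s9c.png

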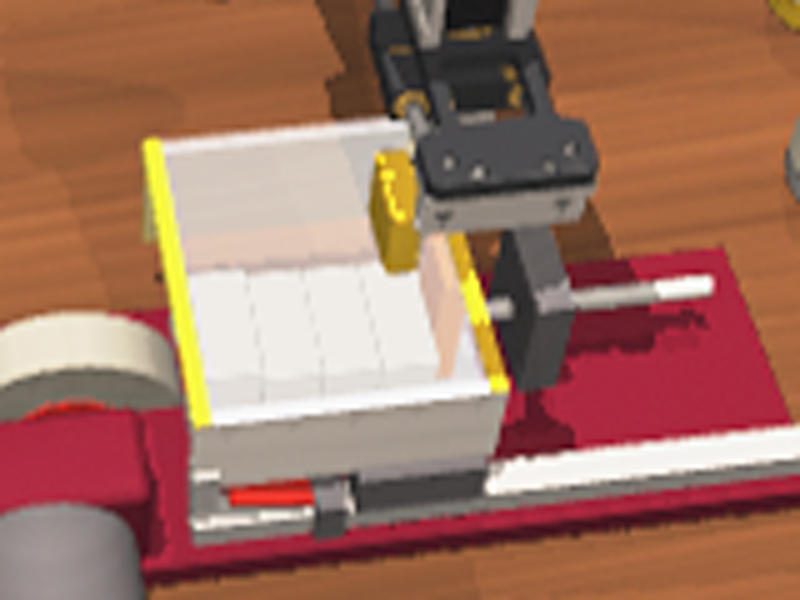

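The guard has reached its end stop (force rising, no travel) and covers the row. I back off and check that the latch holds.

```bash
python3 -m crank '[0.02,0,0,0,1, 0.02,0,0,0,1, 0,0,-0.03,0,1, 0,0,-0.04,0,1, 0,0,-0.02,0,1, 0,0,0,0,1]'; python3 - <<'E'
from h import *
im=manip.read_camera("scene")[:,:,::-1]
h=cv2.cvtColor(im,cv2.COLOR_BGR2HSV);m=((h[...,0]>22)&(h[...,0]<34)&(h[...,1]>150)&(h[...,2]>120)).astype(np.uint8)
for c in cv2.findContours(m,cv2.RETR_EXTERNAL,cv2.CHAIN_APPROX_NONE)[0]:
    if cv2.contourArea(c)>20: r=cv2.minAreaRect(c);print(np.round(r[0],1),np.round(r[1]))
gm(-.1,-.17,.21);print(wm([.5815,-.166]))
E
```

```text
clock: 34.83
position: [0.6426, 0.1314, 0.2225]
ee_rot: [2.294, 2.139, 0.006]
contact_force: [0.8, 0.8, 0.8]
finger_gap: 0.0004
gripper_force: 0.0
[372.  226.5] [15.  7.]
[327.  245.6] [58.  4.]
[384.3 239.6] [58.  4.]
[461.9 164.5] [21. 13.]
now [0.6415 0.1313 0.22  ] toolyaw -4.03 tilt [ 0.0025 -0.0013 -1.    ] j6 0.141 t 34.9 gap 0.0001 F [ 0.3  0.1 -0.1]
shift frac now-axes [-0.4008 -0.1323  0.0134] turn frac -0.0003 | after turn axes [-0.4007 -0.1325  0.0134]
machine xy now [ -0.6 130.5]
[-0.03972522 -0.17018565]
```

Latch holds (edge moved only 2 px). Now the lever.

```bash
python3 -m crank '[-0.05,-0.016,0,0,1, -0.05,-0.016,0,0,1, -0.05,-0.016,0,0,1, -0.05,-0.016,0,0,1, -0.05,-0.017,0,0,1, -0.05,-0.017,0,0,1, -0.05,-0.017,0,0,1, -0.05,-0.017,0,0,1]'; python3 -m crank '[0,0,0.03,0,1, 0,0,0.04,0,1, 0,0,0.02,0,1, 0,0,0,0,1]'; python3 -c "
from h import *
gm(-.08,-.17,.125)"
```

```text
clock: 35.55
position: [0.518, -0.162, 0.2157]
ee_rot: [-2.295, -2.138, 0.005]
contact_force: [0.5, -0.8, -0.3]
finger_gap: 0.0006
gripper_force: 0.0
clock: 35.88
position: [0.5155, -0.1594, 0.1441]
ee_rot: [-2.29, -2.131, 0.009]
contact_force: [-0.8, 0.4, -0.8]
finger_gap: 0.0001
gripper_force: 0.0
now [ 0.5155 -0.1594  0.1441] toolyaw -4.11 tilt [-0.0131  0.0055 -0.9999] j6 -0.388 t 35.9 gap 0.0001 F [-0.8  0.4 -0.8]
shift frac now-axes [-0.0024  0.0351  0.025 ] turn frac -0.0012 | after turn axes [-0.0025  0.0351  0.025 ]
machine xy now [-106.1 -168.2]
```

```bash
python3 -m crank '[-0.0025,0,0.02,0,1, 0,0,0.012,0,1, 0,0,0,0,1, 0,0.025,0,0,1, 0,0.025,0,0,1, 0,0.025,0,0,1, 0,0.025,0,0,1, 0,0,0,0,1]'; python3 -c "
from h import *
gm(.01,-.17,.12)"
```

```text
clock: 36.55
position: [0.5986, -0.1686, 0.1281]
ee_rot: [2.295, 2.141, 0.002]
contact_force: [-0.8, 0.5, 1.0]
finger_gap: 0.0006
gripper_force: 0.0
now [ 0.5986 -0.1686  0.1281] toolyaw -3.98 tilt [ 0.0034 -0.0014 -1.    ] j6 -0.344 t 36.5 gap 0.0006 F [-0.8  0.5  1. ]
shift frac now-axes [0.0021 0.0432 0.011 ] turn frac 0.0002 | after turn axes [0.0021 0.0432 0.011 ]
machine xy now [ -22.5 -171.5]
```

```bash
python3 -m crank '[0.002,0.015,0.005,0,1, 0,0.015,0.005,0,1, 0,0.013,0,0,1, 0,0,0,0,1]'; python3 -m crank '[0,0.004,0,0,1, 0,0,0,0,1]'; python3 -m crank '[0,0.004,0,0,1, 0,0,0,0,1]'; python3 - <<'E'
from h import *
gm(.01,-.17,.12);im=manip.read_camera("scene")[:,:,::-1];S=Cam("scene")
h=cv2.cvtColor(im,cv2.COLOR_BGR2HSV);m=(h[...,0]>45)&(h[...,0]<75)&(h[...,1]>120)&(h[...,2]>70)
for c in cv2.findContours(m.astype(np.uint8),cv2.RETR_EXTERNAL,cv2.CHAIN_APPROX_NONE)[0]:
    if cv2.contourArea(c)>10:r=cv2.minAreaRect(c);print(r,wm(S.pt([r[0]],.112)[0]))
E
```

```text
clock: 36.88
position: [0.6281, -0.1688, 0.1194]
ee_rot: [-2.298, -2.142, 0.0]
contact_force: [-0.5, -0.9, -0.2]
finger_gap: 0.0009
gripper_force: 0.0
clock: 37.05
position: [0.6302, -0.169, 0.1196]
ee_rot: [-2.298, -2.141, 0.001]
contact_force: [0.2, 0.2, -0.3]
finger_gap: 0.0007
gripper_force: 0.1
clock: 37.22
position: [0.6309, -0.1691, 0.1195]
ee_rot: [-2.295, -2.138, 0.007]
contact_force: [-6.1, 0.6, 4.3]
finger_gap: 0.0005
gripper_force: 3.5
now [ 0.6309 -0.1691  0.1195] toolyaw -4.04 tilt [-0.0066  0.001  -1.    ] j6 -0.322 t 37.2 gap 0.0005 F [-6.1  0.6  4.3]
shift frac now-axes [-0.0002  0.0002 -0.0007] turn frac -0.0004 | after turn axes [-0.0002  0.0002 -0.0007]
machine xy now [   9.8 -169.9]
((256.0, 266.0), (4.0, 10.0), 90.0) [ 0.0421519  -0.17222416]
```

The lever is at its stop. I back off and do a final check.

```bash
python3 -m crank '[0,-0.03,0,0,1, 0,-0.04,0,0,1, 0,-0.05,0,0,1, 0,-0.05,-0.03,0,1, 0,-0.05,-0.05,0,1, 0,0,-0.05,0,1, 0,0,0,0,1, 0,0,0,0,1]'; python3 - <<'E'
from h import *
im=manip.read_camera("scene")[:,:,::-1];cv2.imwrite("pics/fin.png",im[100:340,130:530].repeat(2,0).repeat(2,1)[:, :]);S=Cam("scene")
h=cv2.cvtColor(im,cv2.COLOR_BGR2HSV);m=(h[...,0]>45)&(h[...,0]<75)&(h[...,1]>120)&(h[...,2]>70)
for c in cv2.findContours(m.astype(np.uint8),cv2.RETR_EXTERNAL,cv2.CHAIN_APPROX_NONE)[0]:
    if cv2.contourArea(c)>10:r=cv2.minAreaRect(c);print(r,wm(S.pt([r[0]],.112)[0]))
print(manip.get_state()["position"],manip.get_state()["clock"])
E
```

```text
clock: 37.93
position: [0.4803, -0.1595, 0.2114]
ee_rot: [2.294, 2.136, 0.004]
contact_force: [-0.4, 0.2, -0.2]
finger_gap: 0.0002
gripper_force: 0.0
((256.0, 263.0), (10.0, 10.0), 90.0) [ 0.03430101 -0.17193241]
[ 0.47947495 -0.15895236  0.20943566] 37.9833
```

View pics/fin.png

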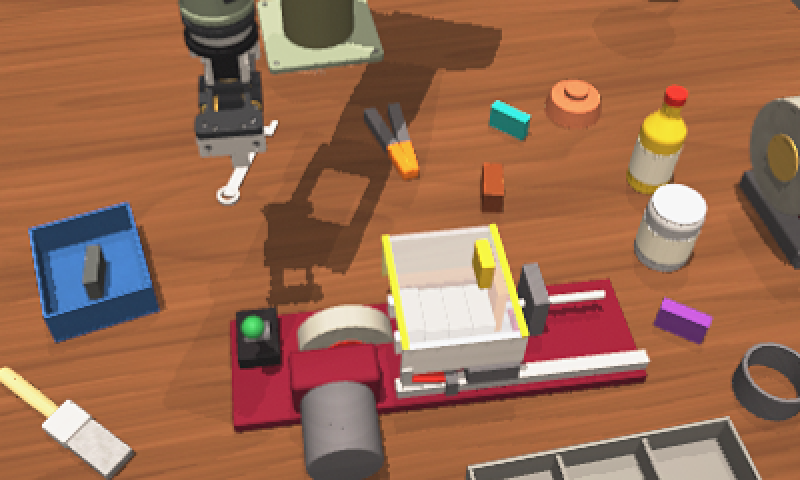

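The picture shows the stub in the bin (93,270), four stones under the shut guard (450,310), and the lever over (252,326). The brown stone, bottle, tin and brush are untouched. I hand in.

```bash
python3 -c "
from cell import manip
print(manip.finish_job())"
```

```text
the job is handed in; nothing more can be done
None
```

I handed the job in at about 38 s: the worn stone is in the bin, all four white stones are in the magazine, the guard is latched shut and the lever is fully over; the final picture agrees, but the hand-in returned no verdict.

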